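Level the barbecue's prep shelf and hold it there

ROBOT

A 6-joint arm with a two-finger parallel gripper is mounted at the origin on the work surface. World frame = base frame: x ahead of the robot, y to its left, z up, the work surface at z = 0. Lengths are in m, angles in rad, forces in N, time in s.
With the tool pointing down it reaches from about 0.3 to 0.875 m from the base axis. Payload 6.4 kg.
Tool frame: the origin (TCP) lies midway between the tips of the shut fingers; the grasp point (between the pads) lies grasp_offset behind it (grasp_offset is the distance from the TCP to the grasp point, in m); x points along the fingers, z is the direction in which the jaws open and shut, and the axes are right-handed (so a half turn about x gives the same grasp; the last joint's range is limited). The gripper opens to 88 mm and grips with 3 to 60 N. Pads are 18 mm wide; open, the fingers measure 123 mm over their backs; the gripper's body (75 mm by 187 mm) begins 45 mm behind the grasp point.
Start: joints at [-1.322, 0.181, 1.607, -0, 1.354, -0.206], TCP at [0.253, -0.517, 0.2] pointing down, gripper open.
Joint ranges: [-2.99, 2.99], [-0.89, 2.07], [0.3, 2.58], [-1.14, 4.28], [0, 2.63], [-3.12, 3.12]. Speed limits (rad/s): [2.57, 2.57, 3.01, 3.14, 3.14, 3.14].

INTERFACE

Orientations are given as a unit quaternion [w, x, y, z].
In Python, from station import state, snapshot, hand_in, look_for, trace, spot_point, grasp_offset gives the robot as it stands. The module is installed in compiled form; this text tells all that it offers.
- The arm moves only by the shell command python3 -m handwheel 'ROWS'. ROWS is JSON, a list that holds one entry, the list of rows, each a list of 7 numbers: the finger opening in cm, from 0 to 8.81, then the shift along the tool's x, y, z in cm, then the turn, a rotation vector about the tool's x, y, z in degrees. A call has 1 to 5 rows; each row shifts and turns the commanded pose from where the row before left it, along the tool's axes as they then stand; what a row does not reach is not made up. A row lasts 1/8 s, in which the tool goes at most 62.5 mm and 10.7 degrees, less where a joint would pass 70% of its speed; a pose out of reach is approached as far as the arm can. A call with a gripper value outside its range is refused whole. The fingers move at their own pace and stop on an object; the grip force is fixed at half the most. Time passes only in rows, so rows that do not move let the fingers close. It gives the time, the measured TCP pose, the force and the opening at its end, in the units of the state.
- state(): the state, without advancing time (a new reading comes with each control period).
- snapshot(name): name is "scene" or "side" or "wrist"; returns a dict with "color" (384x512x3 uint8, red, green, blue), "vertical_fov" (degrees; the focal length in pixels is half the picture's height over the tangent of half this angle, whatever the lens; pixels are square), "cx", "cy" (the principal point, pixels), "rvec" (rotation vector, rad) and "tvec" (3), from world to camera coordinates, as OpenCV has them. Camera axes: x right, y down, z forward; pixel columns grow to the right and rows downward; lengths in m; the calibration is good to about 2 mm. A picture is of the moment at which its call begins. There is no depth.
- hand_in(): hands the job in, once; it reports no verdict.
Trained networks look in a picture, given as the dict that the camera call returned (one of the last four; its "shot" number tells which), for a name from the list of things; names that differ only in an ending like _2 or _b are one class to them, and where a whole thing is asked for, a point or a joint stands for the part that bears it (a point fixed in the world has none). Each returns a list of dicts, best first, with "score" (0 to 1); they miss things now and then, are a little off and sometimes report something else, mostly with a low value. They report only what shows in the picture. A call takes as long as a camera call.
- look_for(picture, target): "centre" ([x, y, z] in m, in world coordinates, good to about 4 mm: the middle of the surface that is visible of it).
- trace(picture, target): "region" (384x512 bool, what is visible of it).
- spot_point(picture, target): "centre" ([x, y, z] in m, in world coordinates, good to about 4 mm: a listed point, or the origin of a listed thing).
The state is a dict: "clock": time; "q": joint angles; "qd": joint speeds; "joint_torque": joint torques, N m; "position": TCP position; "orientation": TCP orientation; "wrist_force": force on the tool from outside, world axes, zero at the start; "ft_torque": the same for the moment, N m; "grip_width": finger opening in m.
Only numpy, scipy, OpenCV 4.12 (cv2) and the standard library are available. Lean on these libraries where they do the work, as an engineer would, in place of code of your own. Each camera call takes 0.05 s, during which the arm holds its last target.

TASK

Lay the yellow round spirit level in the matching round recess of the wooden prep shelf and let go of it, so that it sits fully home and flat. Then take the orange knob, press it down so that the shelf's foot stands firmly on its terracotta paver and see where the bubble lies, and turn the knob until, with the foot still pressed on the paver, the bubble sits inside the small black ring; finish while still gripping the knob and pressing it down, with everything steady. Leave the canister, tongs, trivet, skewer block and spice tin where they are.

Things in the scene. Friction and masses are not known exactly. Their poses are not given: they have to be found in the camera images.
- level_mid (a point): centre (half-way up) of the loose round spirit level: a yellow puck 64 mm in diameter and 30 mm tall, about 150 g, lying flat on the ledge, green window on top; its z axis is the puck's axis, so its underside is 15 mm below this point
- bubble (a point): centre of the pale bubble (12 mm across) in the level's window, 31 mm above the puck's underside. It floats to the high side: 0.40 mm off the puck's axis per milliradian of tilt, 20.8 mm at most, settling in about 1.5 s. The small black ring in the window has a radius of 10.8 mm: the bubble is inside it when within 4.2 mm of the puck's axis
- level_base (a point): centre of the level's underside; z along the puck's axis
- recess (a point): centre of the floor of the shelf's round recess (68 mm in diameter, 8 mm deep, black floor); z is the shelf's upward normal, -y points along the shelf to the knob, whose axis is 130 mm from here. The shelf is a wooden plate 170 x 300 x 18 mm, its top about 84 mm above the ledge
- knob: orange bar knob on the shelf's free end above the foot: bar 44 mm long along its x axis, 16 mm wide along y, 30 mm tall, on a black round flange 64 mm in diameter that turns with it; origin on its axis at the foot of the bar (the flange's upper face), z up along the shelf's normal. It rocks up to 0.12 rad on a soft rubber bush
- press (a joint): how far (m) the knob is pressed into the shelf against its own spring: 0 free, 0.012 bottomed; 1.5 N per mm. With the foot on the paver the foot's load is this force less the 4 to 7 N that lift the shelf, so about 7 to 9 mm in stands it firmly; bottomed, everything turns stiff
- foot: levelling foot below the shelf under the knob: steel rod with a black rubber ball end 24 mm in diameter; origin at its lowest point
- paver: terracotta paver, 90 x 80 mm, let into the ledge under the foot; its upper face is 20 mm above its origin and 11 to 17 mm above the ledge (differs each time)
- canister: white screw-top plastic canister with red cap, 90 mm across, 150 mm tall; origin at its underside
- tongs: orange silicone tongs with steel arms, lying, 270 mm long along x; origin on the ledge
- trivet: blue ceramic trivet, 160 mm disc 12 mm thick; origin at its underside
- skewer_block: dark wooden skewer block with drilled slots, 60 x 140 x 60 mm; origin at its underside
- spice_tin: small stainless spice tin, 54 mm across, 75 mm tall, on the lazy susan; origin at its underside
- shelf_hinge (a point): middle of the shelf's hinge line, which runs along this point's x axis; the knob's axis is 240 mm away towards -y, and the recess 110 mm. A hinge spring holds the free (knob) end up at a tilt of about 0.06 rad; 3 to 7 N down at the knob bring that end down until the foot lands on the paver, 15 to 30 mm lower
- knob_top (a point): middle of the top of the knob's bar. Turning the knob clockwise as seen from above drives the foot out 10 mm per radian, which lifts the pressed-down shelf end by as much. Range 1.9 rad; it starts within 0.2 rad of the retracted end, and the shelf needs 0.4 to 1.3 rad more to be level. Friction (about 0.15 N m) holds it

How it is judged:
On the way, in this order (a step that is already met when the one before it is completed fails the run):
1. the level sits fully home in the recess and has been let go (horizontal distance between level_base and recess below 0.006 m and z of level_base in the frame of recess below 0.003 m and angle between the z axis of level_base and the z axis of recess, either way round below 0.03 rad and distance between the grasp point and level_mid above 0.045 m), for 0.2 s.
2. the foot is pressed on the paver while the bubble is still outside the ring (contact force between foot and paver above 1.5 N and horizontal distance between bubble and level_mid above 0.0045 m), for 0.2 s.
At the end, for the whole second after the job is handed in: the level is home in the recess (within 6 mm of its centre, 3 mm of its floor, flat within 0.03 rad), the bubble is within 4.2 mm of the window's middle, the foot bears on the paver with more than 1.5 N, and the gripper still grips and presses the knob (more than 3 N), which stands still (horizontal distance between level_base and recess below 0.006 m and z of level_base in the frame of recess below 0.003 m and angle between the z axis of level_base and the z axis of recess, either way round below 0.03 rad and horizontal distance between bubble and level_mid below 0.0042 m and contact force between foot and paver above 1.5 N and contact force between the fingers and knob above 3 N and angular speed of knob below 0.1 rad/s); the arm keeps its last pose, push and grip.
It fails at once if a bystander is knocked away (more than 30 mm) (distance of any of canister, tongs, trivet, skewer_block, spice_tin from where it was at the start of the episode above 0.03 m).
It also fails if it takes over 72 s, if anything falls off the work surface, if the arm or the gripper's body presses on something with over 40 N, if the wrist force passes 120 N, or if a joint passes its speed limit or range.

## Working session

There is one attempt and no reset: what is moved stays moved. The work goes in short steps, Python scripts to look and compute and a shell command to move; the robot and the scene stay as the last step left them, time stands still between calls to the robot, and variables do not carry over. Pictures are saved under pics/ and viewed, and the job is handed in when it is done.

```bash
mkdir -p pics
cat > h.py <<'E'
import numpy as np, cv2
from scipy.spatial.transform import Rotation as R
from station import *
import station
def st():
    s=state(); q=s['orientation']; r=R.from_quat([q[1],q[2],q[3],q[0]])
    return s,r.as_matrix()
def show():
    s,M=st()
    print('t',round(s['clock'],2),'p',np.round(s['position'],4),'w',round(s['grip_width'],4),'F',np.round(s['wrist_force'],1),'q',np.round(s['q'],3)); print('toolaxes cols\n',np.round(M,3))
def save(p,n): cv2.imwrite('pics/'+n+'.png',cv2.cvtColor(p['color'],cv2.COLOR_RGB2BGR))
E
python3 - <<'E'
from h import *
show(); print(grasp_offset)
for c in ['scene','side']:
    p=snapshot(c); save(p,c+'0')
    for n in ['level_mid','recess','knob','knob_top','shelf_hinge','paver','canister','spice_tin','skewer_block','trivet','tongs','foot']:
        r=spot_point(p,n); print(c,n,[(np.round(x['centre'],4),round(x['score'],2)) for x in r[:2]])
E
```

```text
t 0.0 p [ 0.2524 -0.516   0.199 ] w 0.0882 F [ 0.7 -0.4 -0.2] q [-1.322  0.182  1.608 -0.     1.354 -0.206]
toolaxes cols
 [[-0.     0.898  0.439]
 [ 0.002  0.439 -0.898]
 [-1.     0.    -0.002]]
0.0187
scene level_mid [(array([0.4786, 0.3469, 0.0163]), 0.65)]
scene recess [(array([ 0.5501, -0.0499,  0.0827]), 0.59)]
scene knob [(array([ 0.534 , -0.1798,  0.1142]), 0.78), (array([0.4044, 0.5124, 0.0007]), 0.21)]
scene knob_top [(array([ 0.5322, -0.1763,  0.147 ]), 0.81), (array([0.4805, 0.3507, 0.0039]), 0.72)]
scene shelf_hinge [(array([0.5649, 0.0629, 0.0701]), 0.58)]
scene paver [(array([ 0.5291, -0.1737, -0.0066]), 0.68)]
scene canister [(array([0.7355, 0.2161, 0.0028]), 0.65)]
scene spice_tin []
scene skewer_block [(array([ 7.89e-01, -4.91e-02,  5.00e-04]), 0.68)]
scene trivet [(array([ 0.3903, -0.4251, -0.0013]), 0.83), (array([ 4.777e-01,  3.507e-01, -3.000e-04]), 0.29)]
scene tongs [(array([0.4028, 0.5126, 0.0012]), 0.66)]
scene foot []
side level_mid [(array([0.481 , 0.3485, 0.0136]), 0.53)]
side recess [(array([ 0.5456, -0.0479,  0.0831]), 0.93)]
side knob [(array([ 0.5286, -0.1788,  0.1185]), 0.72)]
side knob_top [(array([ 0.5348, -0.1753,  0.1462]), 0.61)]
side shelf_hinge [(array([0.5669, 0.0579, 0.0743]), 0.9), (array([ 0.7363,  0.2196, -0.0012]), 0.75)]
side paver []
side canister [(array([ 0.7348,  0.2176, -0.0016]), 0.61)]
side spice_tin [(array([ 0.6346, -0.4414,  0.0223]), 0.48)]
side skewer_block [(array([ 0.7865, -0.0461,  0.0009]), 0.67)]
side trivet [(array([ 3.902e-01, -4.247e-01,  4.000e-04]), 0.77), (array([0.4808, 0.3497, 0.0123]), 0.41)]
side tongs [(array([ 0.4075,  0.5117, -0.0018]), 0.67)]
side foot []
```

View pics/scene0.png

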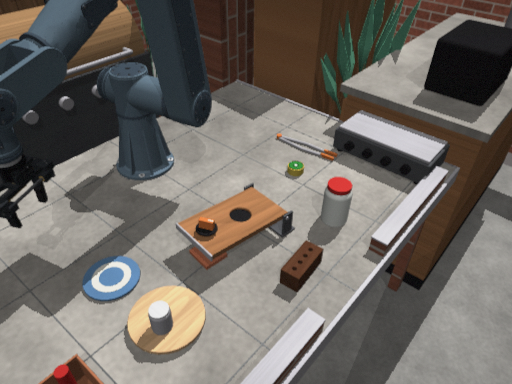

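View pics/side0.png

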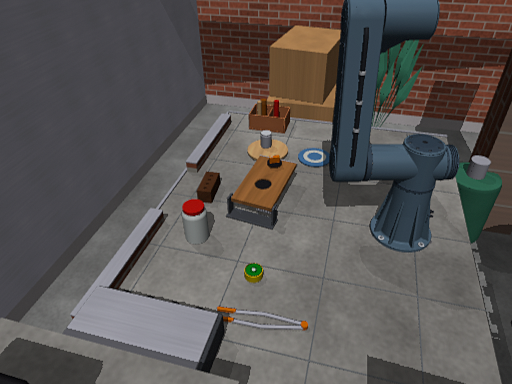

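```bash
python3 -m handwheel '[[[8.8,-2,0,0,-10.5,0,0],[8.8,-2,0,0,-10.5,0,0],[8.8,-2,0,0,-10.5,0,0],[8.8,-2,0,0,-10.5,0,0],[8.8,-2,0,0,-10.5,0,0]]]'; python3 -m handwheel '[[[8.8,0,0,0,-3.5,0,0],[8.8,0,5.5,1.5,0,0,0],[8.8,0,5.5,1.5,0,0,0],[8.8,0,5.5,1.5,0,0,0],[8.8,0,5.5,1.5,0,0,0]]]';python3 -m handwheel '[[[8.8,0,5.5,2,0,0,0],[8.8,0,5.5,2,0,0,0],[8.8,0,5,2,0,0,0],[8.8,0,0,1,0,0,0]]]'
python3 - <<'E'
from h import *
show()
p=snapshot('wrist'); save(p,'w1')
for n in ['recess','knob','knob_top','shelf_hinge']:
    r=spot_point(p,n); print(n,[(np.round(x['centre'],4),round(x['score'],2)) for x in r[:2]])
E
```

```text
clock: 1.92
position: [0.2526, -0.5165, 0.3006]
orientation: [0.704, 0.068, 0.704, -0.068]
wrist_force: [0.2, 0.3, -0.4]
grip_width: 0.0879
clock: 2.55
position: [0.3429, -0.3053, 0.3]
orientation: [0.706, 0.049, 0.705, -0.049]
wrist_force: [-0.4, -0.4, 0.5]
grip_width: 0.088
clock: 3.05
position: [0.435, -0.1552, 0.3003]
orientation: [0.706, 0.047, 0.705, -0.047]
wrist_force: [-0.1, -0.5, 0.0]
grip_width: 0.088
t 3.05 p [ 0.435  -0.1552  0.3003] w 0.088 F [-0.1 -0.5  0. ] q [-6.010e-01 -1.520e-01  1.743e+00  1.000e-03  1.550e+00 -4.680e-01]
toolaxes cols
 [[ 0.001  0.133  0.991]
 [ 0.     0.991 -0.133]
 [-1.     0.     0.001]]
recess [(array([ 0.5457, -0.0464,  0.0818]), 0.94)]
knob [(array([ 0.5375, -0.1766,  0.12  ]), 0.56)]
knob_top [(array([ 0.5338, -0.1721,  0.1506]), 0.91), (array([ 3.939e-01, -4.263e-01,  3.000e-04]), 0.68)]
shelf_hinge [(array([ 0.7881, -0.0502,  0.0027]), 0.51)]
```

View pics/w1.png

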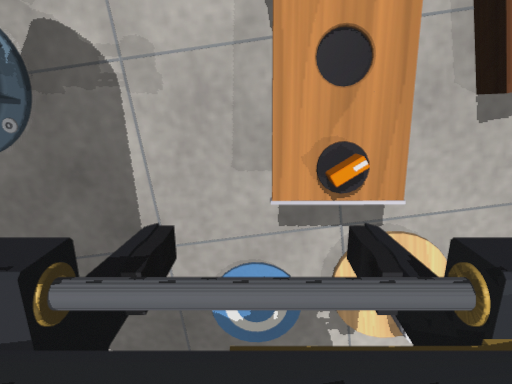

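```bash
cat >> h.py <<'E'
def ray(p,u,v,z):
    f=p['color'].shape[0]/2/np.tan(np.radians(p['vertical_fov'])/2)
    Rm=cv2.Rodrigues(np.array(p['rvec'],float))[0]; t=np.array(p['tvec'],float).ravel()
    c=-Rm.T@t; d=Rm.T@np.array([(u-p['cx'])/f,(v-p['cy'])/f,1]); s=(z-c[2])/d[2]; return c+s*d
E
python3 - <<'E'
from h import *
p=snapshot('wrist')
im=cv2.cvtColor(p['color'],cv2.COLOR_RGB2HSV)
m=((im[...,2]<70)).astype(np.uint8); 
n,l,s,c=cv2.connectedComponentsWithStats(m)
for i in range(1,n):
    if s[i,4]>300: print(s[i],c[i])
lab=l[55,344]; cn,_=cv2.findContours((l==lab).astype(np.uint8),0,1)
e=cv2.fitEllipse(max(cn,key=len)); print(e)
for z in (.084,.09,.092): 
    a=ray(p,*e[0],z); print(z,a)
    print('diam',np.linalg.norm(ray(p,e[0][0]-e[1][0]/2,e[0][1],z)-ray(p,e[0][0]+e[1][0]/2,e[0][1],z)))
for uv in [(272,10),(272,195),(422,10),(405,198)]: print(uv,ray(p,*uv,.09))
E
```

```text
[ 475    0   34   90 2837] [492.46810011  43.28798026]
[ 317   21   57   61 2668] [345.11731634  50.85832084]
[  0  28  36 127 986] [21.8346856  90.80831643]
[ 318  138   52   52 1300] [340.63307692 161.96692308]
[    0   224   512   160 41629] [247.24149031 321.09983425]
((345.1192321777344, 50.86042785644531), (54.74330139160156, 60.17880630493164), 19.20144271850586)
0.084 [ 0.55030559 -0.04689483  0.084     ]
diam 0.06510115947088911
0.09 [ 0.54871184 -0.04756192  0.09      ]
diam 0.06412714459318693
0.092 [ 0.54818058 -0.04778428  0.092     ]
diam 0.06380247296728608
(272, 10) [0.46943474 0.0068744  0.09      ]
(272, 195) [ 0.44098347 -0.21046959  0.09      ]
(422, 10) [ 0.63797338 -0.01682819  0.09      ]
(405, 198) [ 0.61512209 -0.23903075  0.09      ]
```

```bash
python3 -m handwheel '[[[8.8,0,5.5,-0.3,0,0,0],[8.8,0,5.5,-0.3,0,0,0],[8.8,0,5.5,-0.3,0,0,0],[8.8,0,5.5,-0.3,0,0,0],[8.8,0,5.5,-0.3,0,0,0]]]'; python3 -m handwheel '[[[8.8,2.5,5.5,-0.3,0,0,0],[8.8,2.5,5,-0.4,0,0,0],[8.8,2.5,2.5,0,0,0,0],[8.8,2.5,0,0,0,0,0],[8.8,0,0,0,0,0,0]]]'
python3 - <<'E'
from h import *
show()
p=snapshot('wrist'); save(p,'w2')
for n in ['level_mid','level_base']:
    r=spot_point(p,n); print(n,[(np.round(x['centre'],4),round(x['score'],2)) for x in r[:2]])
im=cv2.cvtColor(p['color'],cv2.COLOR_RGB2HSV)
m=((im[...,1]>120)&(im[...,2]>60)&(im[...,0]>22)&(im[...,0]<90)).astype(np.uint8)
n,l,s,c=cv2.connectedComponentsWithStats(m)
for i in range(1,n):
    if s[i,4]>100: print(s[i],c[i],ray(p,*c[i],.03),ray(p,*c[i],.026))
E
```

```text
clock: 3.98
position: [0.4571, 0.1167, 0.3001]
orientation: [0.706, 0.05, 0.705, -0.05]
wrist_force: [1.2, 0.5, 0.5]
grip_width: 0.0885
clock: 4.6
position: [0.4668, 0.2447, 0.1978]
orientation: [0.704, 0.049, 0.707, -0.05]
wrist_force: [-0.4, 0.3, 0.5]
grip_width: 0.0881
t 4.6 p [0.4668 0.2447 0.1978] w 0.0881 F [-0.4  0.3  0.5] q [ 0.258  0.079  1.725 -0.     1.342  0.397]
toolaxes cols
 [[-0.005  0.139  0.99 ]
 [-0.001  0.99  -0.139]
 [-1.    -0.002 -0.004]]
level_mid [(array([0.4796, 0.3471, 0.0143]), 0.93)]
level_base [(array([ 0.4767,  0.3476, -0.    ]), 0.86)]
[ 230   34   59   64 2696] [259.3115727   65.86498516] [0.47929625 0.34949177 0.03      ] [0.47931099 0.34990746 0.026     ]
```

View pics/w2.png

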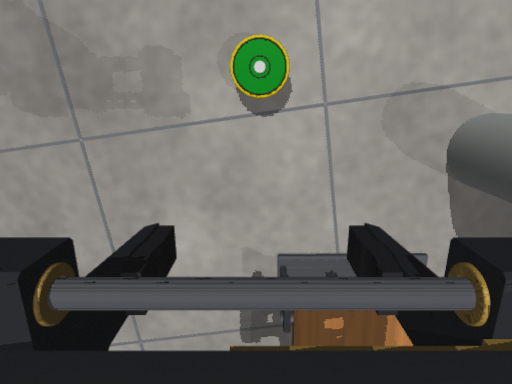

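```bash
python3 -m handwheel '[[[8.8,0,5.5,-0.2,0,0,0],[8.8,0,5,0,0,0,0],[8.8,3,0,0,0,0,0],[8.8,4,0,0,0,0,0],[8.8,4,0,0,0,0,0]]]'; python3 -m handwheel '[[[8.8,4,0,0,0,0,0],[8.8,2,0,0,0,0,0],[8.8,0.8,0,0,0,0,0],[8.8,0.4,0,0,0,0,0],[8.8,0,0,0,0,0,0]]]'
python3 - <<'E'
from h import *
show()
p=snapshot('wrist'); save(p,'w3')
E
```

```text
clock: 5.38
position: [0.4822, 0.3504, 0.0908]
orientation: [0.706, 0.05, 0.704, -0.049]
wrist_force: [0.4, 0.1, -0.4]
grip_width: 0.0883
clock: 6.0
position: [0.4815, 0.3507, 0.0191]
orientation: [0.706, 0.049, 0.705, -0.049]
wrist_force: [0.7, 0.6, -0.3]
grip_width: 0.0879
t 6.0 p [0.4815 0.3507 0.0191] w 0.0879 F [ 0.7  0.6 -0.3] q [0.43  0.443 1.674 0.    1.023 0.569]
toolaxes cols
 [[ 0.002  0.138  0.99 ]
 [ 0.001  0.99  -0.138]
 [-1.     0.001  0.002]]
```

View pics/w3.png

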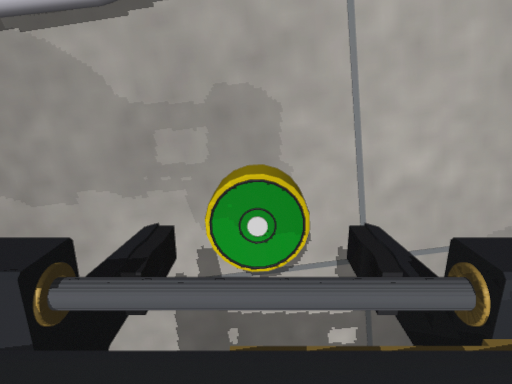

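```bash
python3 -m handwheel '[[[8.8,0.5,0,0,0,0,0],[8.8,0,0,0,0,0,0]]]'
python3 - <<'E'
from h import *
show()
p=snapshot('wrist'); print(ray(p,257.5,224,.03))
E
```

```text
clock: 6.3
position: [0.4804, 0.3502, 0.0128]
orientation: [0.705, 0.049, 0.705, -0.049]
wrist_force: [0.2, 0.4, 0.7]
grip_width: 0.088
t 6.3 p [0.4804 0.3502 0.0128] w 0.088 F [0.2 0.4 0.7] q [ 0.43   0.452  1.676 -0.     1.014  0.569]
toolaxes cols
 [[-0.     0.138  0.99 ]
 [-0.     0.99  -0.138]
 [-1.    -0.    -0.   ]]
[0.47906254 0.35120804 0.03      ]
```

```bash
python3 -m handwheel '[[[5,0.1,0.05,0,0,0,0],[5,0,0,0,0,0,0],[5,0,0,0,0,0,0],[5,0,0,0,0,0,0],[5,0,0,0,0,0,0]]]'; python3 -m handwheel '[[[5,-1,0,0,0,0,0],[5,-4,0,0,0,0,0],[5,-5,0,0,0,0,0],[5,-4,0,0,0,0,0],[5,0,0,0,0,0,0]]]'
python3 - <<'E'
from h import *
show()
p=snapshot('wrist'); save(p,'w4')
E
```

```text
clock: 6.98
position: [0.4806, 0.3508, 0.012]
orientation: [0.705, 0.049, 0.705, -0.049]
wrist_force: [0.8, -0.3, 0.5]
grip_width: 0.0498
clock: 7.6
position: [0.4833, 0.3521, 0.1571]
orientation: [0.708, 0.05, 0.703, -0.047]
wrist_force: [0.9, -0.5, -0.7]
grip_width: 0.05
t 7.6 p [0.4833 0.3521 0.1571] w 0.05 F [ 0.9 -0.5 -0.7] q [0.431 0.265 1.596 0.    1.272 0.57 ]
toolaxes cols
 [[ 0.008  0.138  0.99 ]
 [ 0.004  0.99  -0.138]
 [-1.     0.005  0.007]]
```

View pics/w4.png

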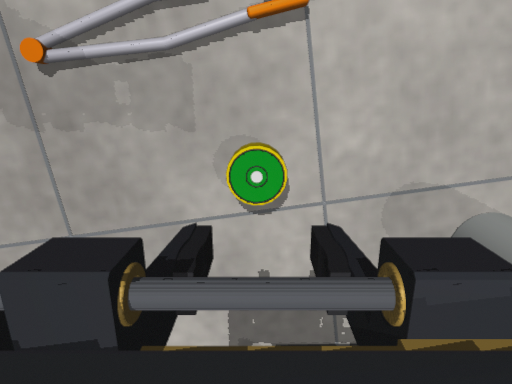

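Run:
```python
from h import *
for cn in ['wrist','side','scene']:
    p=snapshot(cn)
    print(cn,p['rvec'],p['tvec'],p['vertical_fov'],p['cx'],p['cy'])
    for n in ['level_mid']:
        r=spot_point(p,n); print(n,[(np.round(x['centre'],4),round(x['score'],2)) for x in r[:2]])
    im=cv2.cvtColor(p['color'],cv2.COLOR_RGB2HSV)
    m=((im[...,1]>120)&(im[...,2]>60)&(im[...,0]>50)&(im[...,0]<70)).astype(np.uint8)
    n,l,s,c=cv2.connectedComponentsWithStats(m)
    for i in range(1,n):
        if s[i,4]>30: print(s[i],c[i],ray(p,*c[i],.03))
    print('tcp px',cv2.projectPoints(np.array([state()['position']]),np.array(p['rvec'],float),np.array(p['tvec'],float),np.array([[192/np.tan(np.radians(p['vertical_fov']/2)),0,p['cx']],[0,192/np.tan(np.radians(p['vertical_fov']/2)),p['cy']],[0,0,1]]),None)[0].ravel())
    save(p,'x_'+cn)
```

```text
wrist [-2.86696017  0.19817745  0.02210537] [-0.43027184  0.37536754  0.45416641] 63.296640285880535 261.2322752077885 188.70867818452083
level_mid [(array([0.478 , 0.3459, 0.0126]), 0.82)]
[ 231  149   54   53 2068] [258.02611219 175.04400387] [0.47933318 0.34914223 0.03      ]
tcp px [257.42211439 214.89896449]
side [ 0.35153117 -2.68545403  1.32437324] [0.5403041  0.15776604 1.48464372] 52.38129652621211 256.6459256986255 189.10992732810567
level_mid [(array([0.4785, 0.35  , 0.015 ]), 0.84)]
[246 264  15  12 131] [253.11450382 269.35114504] [0.47675736 0.34958349 0.03      ]
tcp px [251.57824167 243.74642862]
scene [ 2.1477469   0.79227081 -0.34800764] [-0.44736318 -0.12331057  1.63742992] 49.841740726560886 258.297506840111 193.98688488712006
level_mid [(array([0.4776, 0.348 , 0.018 ]), 0.47)]
[289 161  14   8  64] [295.546875 164.953125] [0.47875633 0.34818244 0.03      ]
tcp px [298.58689328 138.13065589]
```

View pics/x_side.png

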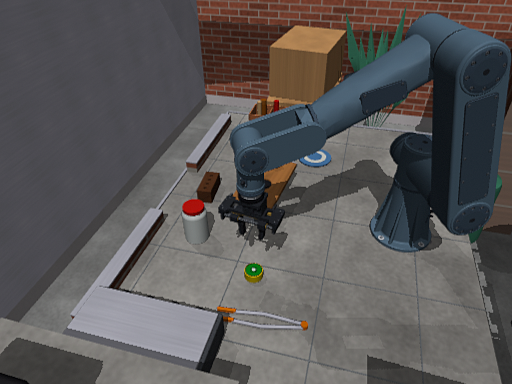

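Run:
```python
from h import *
a=cv2.imread('pics/w3.png')[190:310]; b=cv2.imread('pics/w4.png')[190:310]
a=cv2.convertScaleAbs(np.vstack([a,b]),alpha=2.0,beta=20)
cv2.imwrite('pics/z.png',cv2.resize(a,None,fx=1.55,fy=2.3))
p=snapshot('wrist'); Rm=cv2.Rodrigues(np.array(p['rvec']))[0]; c=-Rm.T@np.array(p['tvec']); s,M=st()
print('cam in tool',M.T@(c-s['position']),'\ncam axes in tool',np.round(M.T@Rm.T,3))
p=snapshot('side'); save(p,'y'); im=p['color'][190:290,190:320]; cv2.imwrite('pics/z2.png',cv2.resize(cv2.convertScaleAbs(cv2.cvtColor(im,cv2.COLOR_RGB2BGR),alpha=1.6,beta=20),None,fx=5,fy=5,interpolation=2))
```

```text
cam in tool [-0.18508401  0.06854204  0.00064348] 
cam axes in tool [[ 0.001 -0.267  0.964]
 [ 0.001 -0.964 -0.267]
 [ 1.     0.001 -0.001]]
```

View pics/z.png

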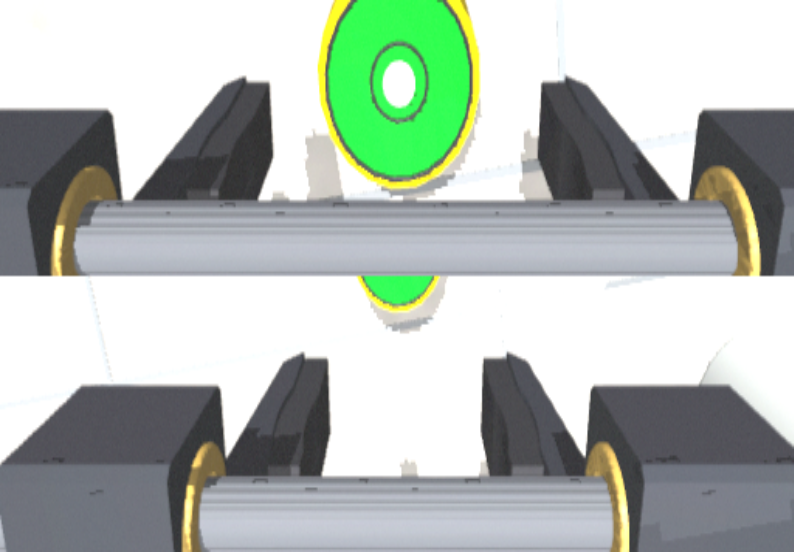

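View pics/z2.png

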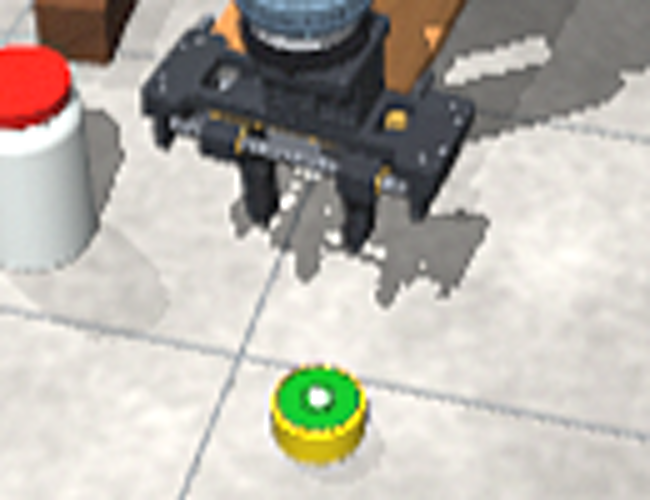

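```bash
python3 -m handwheel '[[[8.8,0,0,0,0,0,0],[8.8,4,0,0,0,0,0],[8.8,4,0,0,0,0,0],[8.8,4,0,0,0,0,0],[8.8,2,0,0,0,0,0]]]';  python3 -m handwheel '[[[8.8,1,0,0,0,0,0],[8.8,0.5,0,0,0,0,0],[8.8,0,0,0,0,0,0]]]'
python3 - <<'E'
from h import *
show()
p=snapshot('wrist');save(p,'w5')
p=snapshot('side');im=p['color'][190:290,190:320]; cv2.imwrite('pics/z3.png',cv2.resize(cv2.convertScaleAbs(cv2.cvtColor(im,cv2.COLOR_RGB2BGR),alpha=1.6,beta=20),None,fx=5,fy=5,interpolation=2))
E
```

```text
clock: 8.68
position: [0.4792, 0.3501, 0.0095]
orientation: [0.704, 0.048, 0.706, -0.05]
wrist_force: [0.2, 0.6, 1.1]
grip_width: 0.0878
clock: 9.05
position: [0.4813, 0.3511, -0.0022]
orientation: [0.706, 0.049, 0.705, -0.049]
wrist_force: [0.3, -0.3, -1.0]
grip_width: 0.088
t 9.05 p [ 0.4813  0.3511 -0.0022] w 0.088 F [ 0.3 -0.3 -1. ] q [0.431 0.477 1.677 0.    0.986 0.57 ]
toolaxes cols
 [[ 0.001  0.138  0.99 ]
 [ 0.001  0.99  -0.138]
 [-1.     0.001  0.001]]
```

View pics/z3.png

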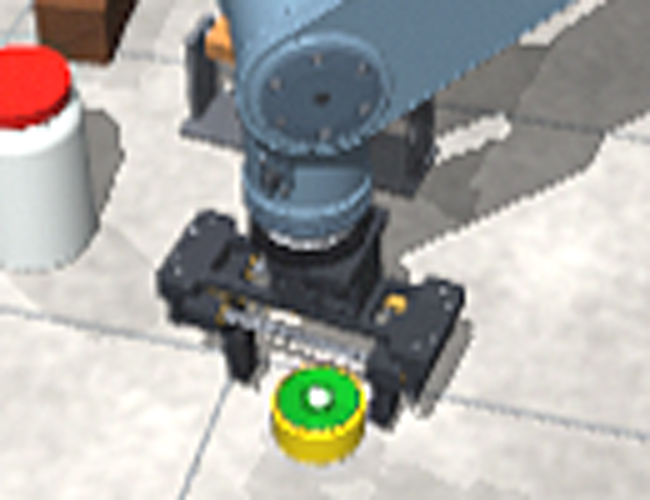

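View pics/w5.png

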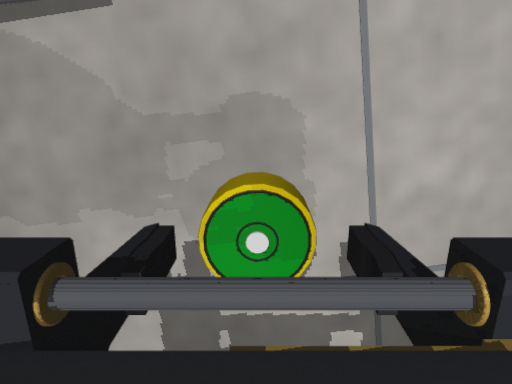

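Run:
```python
from h import *
p=snapshot('side'); f=192/np.tan(np.radians(p['vertical_fov']/2)); K=np.array([[f,0,p['cx']],[0,f,p['cy']],[0,0,1]])
s,M=st(); b=np.array(s['position'])
for o in (0,.01,.02,.03,.04,.05):
    P=np.array([b-M[:,0]*o+M[:,2]*k for k in (-.044,.044)]); q=cv2.projectPoints(P,np.array(p['rvec']),np.array(p['tvec']),K,None)[0].reshape(-1,2); print(o,np.round((q-190)*5))
```

```text
0 [[369. 449.]
 [250. 409.]]
0.01 [[369. 439.]
 [250. 399.]]
0.02 [[369. 429.]
 [249. 390.]]
0.03 [[369. 419.]
 [249. 380.]]
0.04 [[369. 409.]
 [248. 370.]]
0.05 [[369. 399.]
 [248. 359.]]
```

```bash
python3 -m handwheel '[[[8.8,0.5,0,-0.15,0,0,0],[8.8,0.5,0,0,0,0,0],[8.8,0,0,0,0,0,0]]]';  python3 -m handwheel '[[[8.8,0.4,0,0,0,0,0],[8.8,0.3,0,0,0,0,0],[8.8,0,0,0,0,0,0]]]'
python3 - <<'E'
from h import *
show()
p=snapshot('wrist');save(p,'w6')
p=snapshot('side');im=p['color'][190:290,190:320]; cv2.imwrite('pics/z4.png',cv2.resize(cv2.convertScaleAbs(cv2.cvtColor(im,cv2.COLOR_RGB2BGR),alpha=1.6,beta=20),None,fx=5,fy=5,interpolation=2))
E
```

```text
clock: 9.57
position: [0.4785, 0.3507, -0.0138]
orientation: [0.705, 0.049, 0.706, -0.049]
wrist_force: [-0.8, -0.3, -0.3]
grip_width: 0.0878
clock: 9.95
position: [0.4789, 0.3508, -0.0205]
orientation: [0.705, 0.049, 0.706, -0.049]
wrist_force: [-1.3, 0.7, -0.8]
grip_width: 0.0882
t 9.95 p [ 0.4789  0.3508 -0.0205] w 0.0882 F [-1.3  0.7 -0.8] q [ 0.432  0.504  1.683 -0.     0.955  0.571]
toolaxes cols
 [[-0.001  0.138  0.99 ]
 [-0.     0.99  -0.138]
 [-1.    -0.    -0.001]]
```

View pics/z4.png

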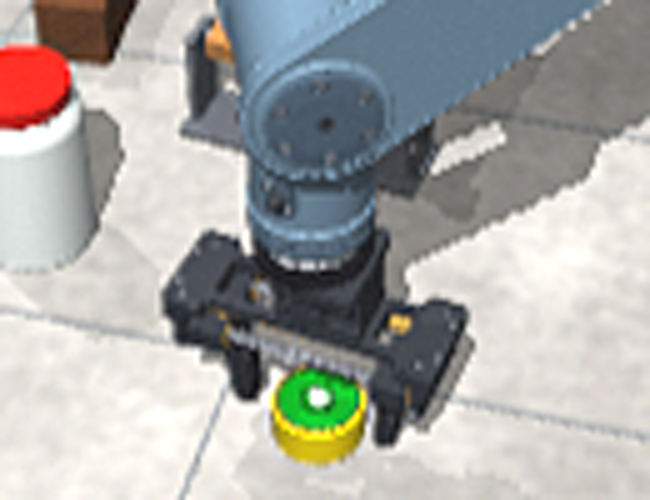

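View pics/w6.png

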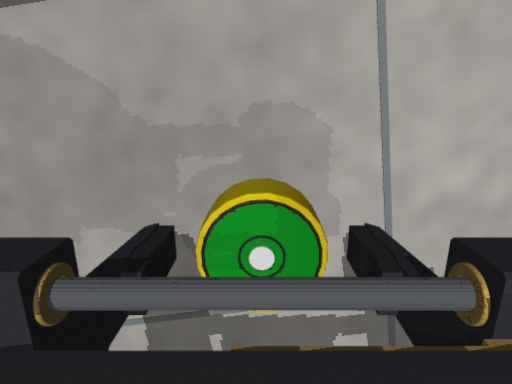

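```bash
python3 -m handwheel '[[[5.5,0,0,0,0,0,0],[5.5,0,0,0,0,0,0],[5.5,0,0,0,0,0,0],[5.5,0,0,0,0,0,0],[5.5,0,0,0,0,0,0]]]'
python3 - <<'E'
from h import *
show()
p=snapshot('wrist');save(p,'w7')
E
```

```text
clock: 10.68
position: [0.4792, 0.351, -0.02]
orientation: [0.705, 0.049, 0.705, -0.049]
wrist_force: [-0.8, -0.0, 1.7]
grip_width: 0.0632
t 10.68 p [ 0.4792  0.351  -0.02  ] w 0.0632 F [-0.8 -0.   1.7] q [0.433 0.504 1.683 0.    0.955 0.571]
toolaxes cols
 [[ 0.     0.138  0.99 ]
 [ 0.     0.99  -0.138]
 [-1.     0.     0.   ]]
```

View pics/w7.png

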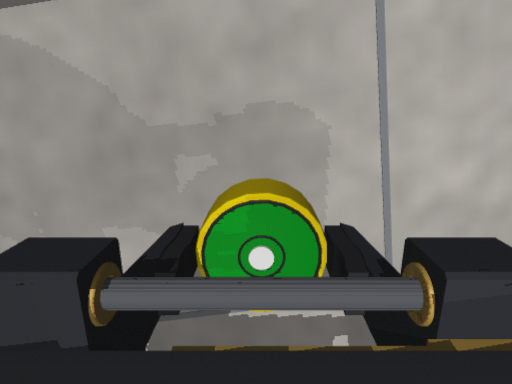

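```bash
python3 -m handwheel '[[[5.5,-1,0,0,0,0,0],[5.5,-4,0,0,0,0,0],[5.5,-6,0,0,0,0,0],[5.5,-6,0,0,0,0,0],[5.5,-5,-2,0,0,0,0]]]'
python3 -m handwheel '[[[5.5,0,-5,1,0,0,0],[5.5,0,-5,1.5,0,0,0],[5.5,0,-5,1.5,0,0,0],[5.5,0,-5,1.5,0,0,0],[5.5,0,-5,1.5,0,0,0]]]'
python3 -m handwheel '[[[5.5,0,-5,1.5,0,0,0],[5.5,0,-5,1.5,0,0,0],[5.5,0,-5,1.5,0,0,0],[5.5,0,-5,0.8,0,0,0],[5.5,0,-1.5,0,0,0,0]]]'
python3 -m handwheel '[[[5.5,0,0,0,0,0,0],[5.5,0,0,0,0,0,0]]]'
python3 - <<'E'
from h import *
p=snapshot('wrist');save(p,'w8'); show()
for n in ['recess','knob_top']:
    r=spot_point(p,n); print(n,[(np.round(x['centre'],4),round(x['score'],2)) for x in r[:2]])
im=cv2.cvtColor(p['color'],cv2.COLOR_RGB2HSV)
m=((im[...,2]<60)).astype(np.uint8)
n,l,s,c=cv2.connectedComponentsWithStats(m)
for i in range(1,n):
    if s[i,4]>300:
        cn,_=cv2.findContours((l==i).astype(np.uint8),0,1)
        e=cv2.fitEllipse(max(cn,key=len)); print(s[i],e, ray(p,*e[0],.090))
E
```

```text
clock: 11.35
position: [0.4766, 0.3318, 0.2031]
orientation: [0.706, 0.049, 0.705, -0.048]
wrist_force: [0.8, 0.3, -1.8]
grip_width: 0.0636
clock: 11.98
position: [0.511, 0.0723, 0.2004]
orientation: [0.706, 0.049, 0.705, -0.049]
wrist_force: [0.5, 0.2, -1.5]
grip_width: 0.0633
clock: 12.6
position: [0.5336, -0.1491, 0.2001]
orientation: [0.705, 0.05, 0.705, -0.05]
wrist_force: [0.1, 0.4, -1.3]
grip_width: 0.0634
clock: 12.85
position: [0.5338, -0.1449, 0.2]
orientation: [0.705, 0.049, 0.706, -0.048]
wrist_force: [-0.3, -0.3, -1.1]
grip_width: 0.063
t 12.9 p [ 0.5339 -0.1448  0.2   ] w 0.0631 F [-0.7  0.4 -1.1] q [-0.48   0.133  1.662  0.     1.347 -0.343]
toolaxes cols
 [[-0.     0.137  0.991]
 [ 0.001  0.991 -0.137]
 [-1.     0.001 -0.   ]]
recess [(array([ 0.5487, -0.0478,  0.0844]), 0.71)]
knob_top []
[ 442    0   40  113 3954] ((462.2248840332031, 53.367401123046875), (38.11170196533203, 147.64796447753906), 177.1519317626953) [ 0.72418989 -0.05997701  0.09      ]
[ 226   29   74   79 2935] ((262.7301330566406, 67.57238006591797), (72.98892974853516, 77.27347564697266), 4.549924850463867) [ 0.54915925 -0.04769352  0.09      ]
[202 200 119  78 488] ((261.0967102050781, 254.33770751953125), (105.99911499023438, 117.26927185058594), 89.1678695678711) [ 0.52281767 -0.22853051  0.09      ]
[    0   224   512   160 33729] ((246.10301208496094, 314.96405029296875), (154.95391845703125, 576.6446533203125), 90.45189666748047) [ 0.49627591 -0.29958363  0.09      ]
[  324   224   188   123 12220] ((422.53533935546875, 284.85107421875), (118.17605590820312, 187.27920532226562), 102.76567840576172) [ 0.68981686 -0.287887    0.09      ]
```

View pics/w8.png

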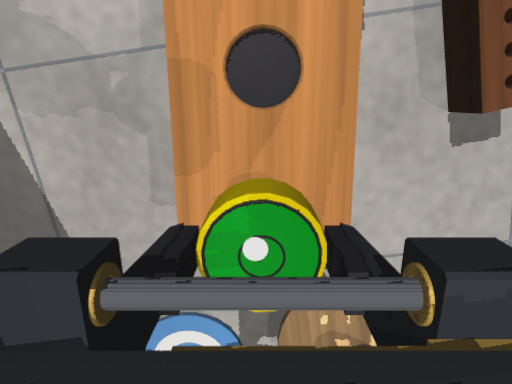

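Run:
```python
from h import *
p=snapshot('wrist')
s,M=st(); b=np.array(s['position'])
im=p['color'][150:350,160:360]; cv2.imwrite('pics/z5.png',cv2.resize(cv2.cvtColor(im,cv2.COLOR_RGB2BGR),None,fx=3,fy=3))
for uv in [(262,255),(262,257)]:
  for z in (.248,.252): print(uv,z,M.T@(ray(p,*uv,z)-b))
# yellow contour top
h=cv2.cvtColor(p['color'],cv2.COLOR_RGB2HSV); m=((h[...,1]>120)&(h[...,0]>22)&(h[...,0]<35)&(h[...,2]>180)).astype(np.uint8)
ys,xs=np.nonzero(m); print(xs.min(),xs.max(),ys.min(),ys.max())
```

```text
(262, 255) 0.248 [-0.04799376 -0.00273844  0.00107322]
(262, 255) 0.252 [-0.05199346 -0.00065549  0.0010622 ]
(262, 257) 0.248 [-0.04799391 -0.0038128   0.00107516]
(262, 257) 0.252 [-0.05199361 -0.00169857  0.00106408]
197 326 193 311
```

View pics/z5.png

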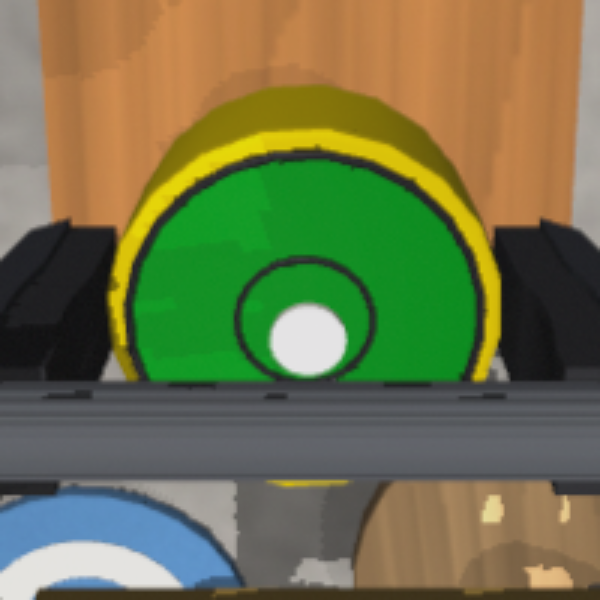

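```bash
python3 -m handwheel '[[[5.5,0,4,0.1,0,0,0],[5.5,0,4,0,0,0,0],[5.5,0,2.6,0,0,0,0],[5.5,0,0,0,0,0,-3],[5.5,2,0,0,0,0,0]]]'
python3 -m handwheel '[[[5.5,4,0,0,0,0,0],[5.5,3,0,0,0,0,0],[5.5,1.5,0,0,0,0,0],[5.5,0,0,0,0,0,0],[5.5,0,0,0,0,0,0]]]'
python3 - <<'E'
from h import *
p=snapshot('wrist');save(p,'w9'); show(); s,M=st()
b=np.array(s['position']); B=b+M@[-.02,-.0018,.0008]; print('base',B, 'remaining to recess tool', M.T@(np.array([.549,-.0475,.083])-B))
p=snapshot('side');im=p['color'][120:240,190:350]; cv2.imwrite('pics/z6.png',cv2.resize(cv2.convertScaleAbs(cv2.cvtColor(im,cv2.COLOR_RGB2BGR),alpha=1.6,beta=20),None,fx=4.5,fy=4.5,interpolation=2))
p=snapshot('scene');save(p,'s9');im=p['color'][130:270,170:330]; cv2.imwrite('pics/z7.png',cv2.resize(cv2.convertScaleAbs(cv2.cvtColor(im,cv2.COLOR_RGB2BGR),alpha=1.6,beta=20),None,fx=4,fy=4,interpolation=2))
E
```

```text
clock: 13.68
position: [0.5509, -0.0409, 0.1815]
orientation: [0.705, 0.029, 0.705, -0.067]
wrist_force: [0.1, 0.8, -1.5]
grip_width: 0.0633
clock: 14.3
position: [0.5499, -0.0471, 0.0965]
orientation: [0.705, 0.03, 0.706, -0.067]
wrist_force: [0.1, -0.9, -1.3]
grip_width: 0.0626
t 14.35 p [ 0.55   -0.0472  0.0966] w 0.0636 F [-0.5 -0.3 -1.1] q [-0.267  0.248  1.752 -0.057  1.133 -0.104]
toolaxes cols
 [[-0.005  0.138  0.99 ]
 [-0.052  0.989 -0.138]
 [-0.999 -0.053  0.003]]
base [ 0.55066474 -0.047992    0.11669066] remaining to recess tool [ 0.03362575  0.00202988 -0.00180629]
```

View pics/w9.png

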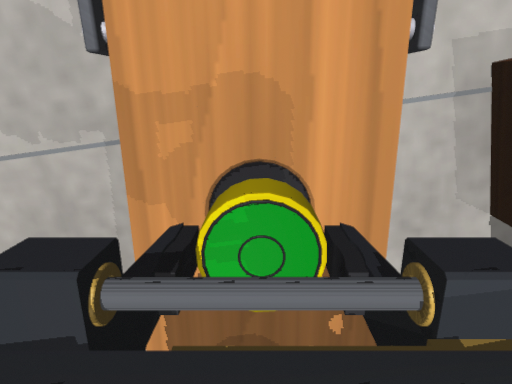

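View pics/z6.png

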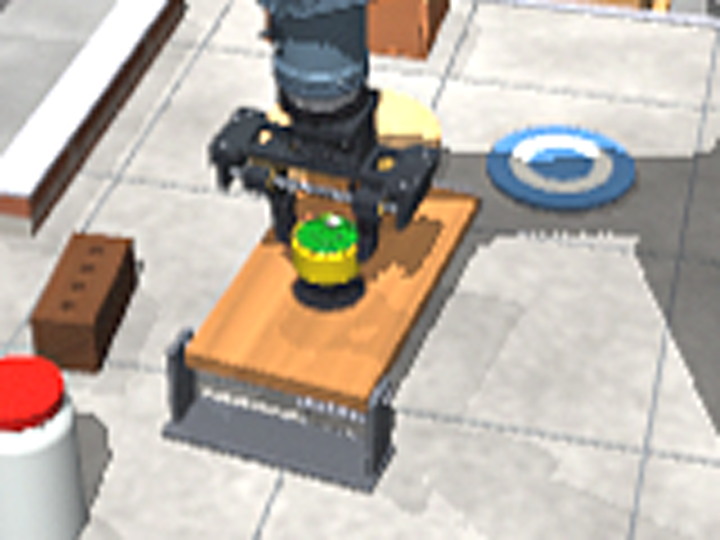

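View pics/z7.png

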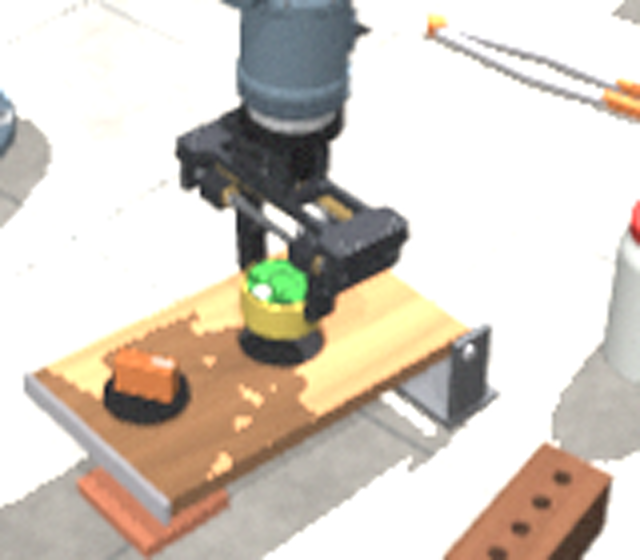

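```bash
cat > fit.py <<'E'
from h import *
from scipy.optimize import least_squares
def rayplane(p,u,v,P0,n):
    c=ray(p,u,v,1.0); a=ray(p,u,v,0.0); d=c-a; return a+d*(((P0-a)@n)/(d@n))
def run(p,zt,tilt=.055):
    h=cv2.cvtColor(p['color'],cv2.COLOR_RGB2HSV)
    dark=(h[...,2]<60)|((h[...,1]<60)&(h[...,2]<90))
    s,M=st(); yw=np.array([.137,.99,0]); n=np.array([0,0,1.])+tilt*yw; n/=np.linalg.norm(n); P0=np.array([.549,-.0475,zt])
    pts=[];uv=[]
    for u in range(212,312,3):
        col=dark[100:230,u]; k=np.nonzero(col)[0]
        if len(k): pts.append(rayplane(p,u,100+k[0]-.5,P0,n)); uv.append((u,100+k[0]))
    pts=np.array(pts); 
    r=least_squares(lambda c: np.hypot(pts[:,0]-c[0],pts[:,1]-c[1])-.034,[.549,-.0475],loss='soft_l1',f_scale=.001)
    return r.x, np.round(r.fun*1000,1), uv
E
python3 - <<'E'
from fit import *
p=snapshot('wrist'); s,M=st(); b=np.array(s['position'])
for z in (.087,.090,.093):
    c,r,uv=run(p,z); print(z,c,r,uv[::6])
m=p['color'][150:260,190:330]; cv2.imwrite('pics/z8.png',cv2.resize(cv2.convertScaleAbs(cv2.cvtColor(m,cv2.COLOR_RGB2BGR),alpha=1.6,beta=10),None,fx=5,fy=5,interpolation=0))
for z in (.048,.051):
    P0=b-M[:,0]*z; print(z,M.T@(rayplane(p,262,256.7,P0,M[:,0])-b))
E
```

```text
0.087 [ 0.54924814 -0.04921877] [-0.1 -0.1  0.1 -0.2 -0.2  0.  -0.   0.  -0.3  0.1 -0.   0.6  0.2  0.4
  0.2  0.  -0.   0.1  0.2 -0.1  0.3  0.1  0.1 -0.4 -0.1  0.2 -0.3 -0.2
  0.1 -0.3 -0.3 -0.1 -0.4  1.5] [(212, np.int64(193)), (230, np.int64(171)), (248, np.int64(163)), (266, np.int64(162)), (284, np.int64(168)), (302, np.int64(184))]
0.09 [ 0.54932544 -0.04859231] [-0.4 -0.3 -0.1 -0.3 -0.3 -0.  -0.1  0.  -0.3  0.1  0.   0.7  0.2  0.5
  0.2  0.1  0.1  0.1  0.3 -0.1  0.3  0.2  0.2 -0.3 -0.1  0.2 -0.3 -0.2
  0.  -0.4 -0.5 -0.3 -0.7  0.8] [(212, np.int64(193)), (230, np.int64(171)), (248, np.int64(163)), (266, np.int64(162)), (284, np.int64(168)), (302, np.int64(184))]
0.093 [ 0.54936762 -0.04795312] [-0.7 -0.6 -0.3 -0.4 -0.4 -0.1 -0.1 -0.  -0.3  0.1  0.   0.7  0.3  0.5
  0.3  0.2  0.1  0.2  0.4  0.   0.4  0.2  0.2 -0.3 -0.1  0.3 -0.3 -0.2
 -0.  -0.5 -0.6 -0.4 -0.9  0.2] [(212, np.int64(193)), (230, np.int64(171)), (248, np.int64(163)), (266, np.int64(162)), (284, np.int64(168)), (302, np.int64(184))]
0.048 [-0.048      -0.0040054   0.00129915]
0.051 [-0.051      -0.0024228   0.00128992]
```

View pics/z8.png

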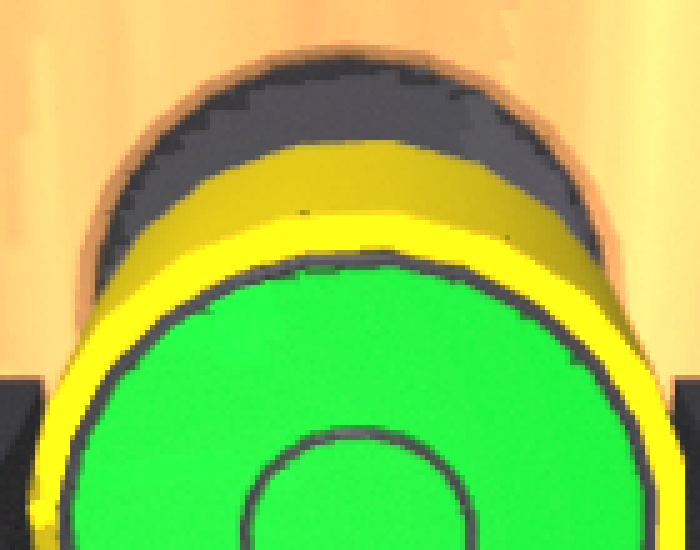

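```bash
python3 -m handwheel '[[[5.5,0,0.2,-0.12,0,0,0],[5.5,1.2,0,0,0,0,0],[5.5,0.8,0,0,0,0,0],[5.5,0,0,0,0,0,0],[5.5,0,0,0,0,0,0]]]'
python3 - <<'E'
from fit import *
p=snapshot('wrist');save(p,'w10'); show(); s,M=st()
b=np.array(s['position']); B=b+M@[-.02,-.0022,.0010]; print('base',B, 'remaining', M.T@(np.array([.549,-.0475,.083])-B))
m=p['color'][150:290,190:330]; cv2.imwrite('pics/z9.png',cv2.resize(cv2.convertScaleAbs(cv2.cvtColor(m,cv2.COLOR_RGB2BGR),alpha=1.6,beta=10),None,fx=4,fy=4,interpolation=0))
p=snapshot('side');im=p['color'][150:210,220:300]; cv2.imwrite('pics/z10.png',cv2.resize(cv2.convertScaleAbs(cv2.cvtColor(im,cv2.COLOR_RGB2BGR),alpha=1.6,beta=20),None,fx=8,fy=8,interpolation=2))
E
```

```text
clock: 15.12
position: [0.5478, -0.0459, 0.0748]
orientation: [0.704, 0.031, 0.707, -0.067]
wrist_force: [-0.8, -0.4, -2.3]
grip_width: 0.0629
t 15.18 p [ 0.5479 -0.0459  0.0751] w 0.0629 F [-0.3  0.7 -1.8] q [-0.266  0.275  1.768 -0.058  1.092 -0.1  ]
toolaxes cols
 [[-0.007  0.138  0.99 ]
 [-0.052  0.989 -0.138]
 [-0.999 -0.052  0.   ]]
base [ 0.54877139 -0.04720257  0.09517705] remaining [0.01217418 0.00037482 0.00026474]
```

View pics/z9.png

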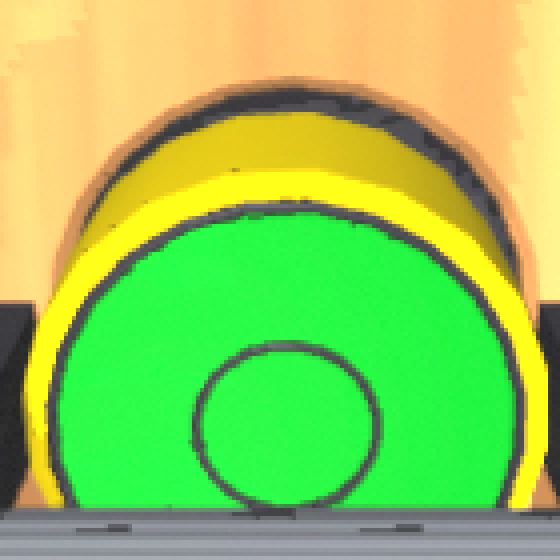

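View pics/z10.png

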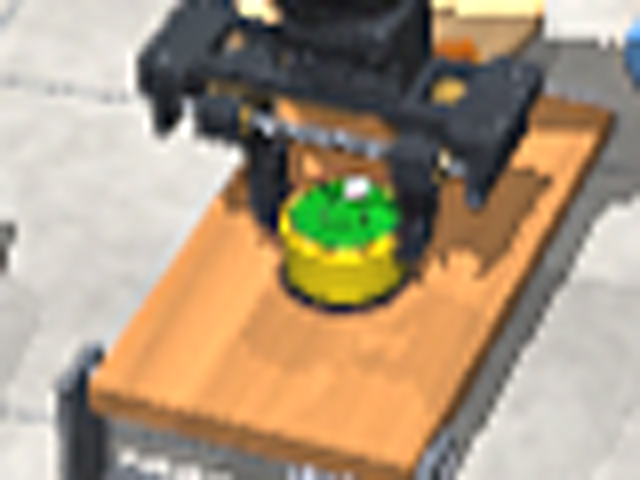

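```bash
python3 -m handwheel '[[[5.5,0.4,0,0.07,0,0,0],[5.5,0.4,0,0,0,0,0],[5.5,0,0,0,0,0,0]]]'
python3 - <<'E'
from fit import *
p=snapshot('wrist');save(p,'w11'); show(); s,M=st()
b=np.array(s['position']); B=b+M@[-.02,-.0022,.0010]; print('base',B, 'remaining', M.T@(np.array([.549,-.0475,.083])-B))
m=p['color'][150:290,190:330]; cv2.imwrite('pics/z11.png',cv2.resize(cv2.convertScaleAbs(cv2.cvtColor(m,cv2.COLOR_RGB2BGR),alpha=1.6,beta=10),None,fx=4,fy=4,interpolation=0))
E
```

```text
clock: 15.6
position: [0.548, -0.0463, 0.0665]
orientation: [0.704, 0.031, 0.707, -0.067]
wrist_force: [-0.3, 0.3, -2.4]
grip_width: 0.0632
t 15.65 p [ 0.5482 -0.0463  0.0667] w 0.0631 F [-0.3  0.8 -1.1] q [-0.266  0.289  1.771 -0.059  1.077 -0.1  ]
toolaxes cols
 [[-0.008  0.138  0.99 ]
 [-0.052  0.989 -0.138]
 [-0.999 -0.052 -0.001]]
base [ 0.54899643 -0.04761234  0.08677971] remaining [ 3.76871971e-03  3.09077088e-04 -9.52292152e-06]
```

View pics/z11.png

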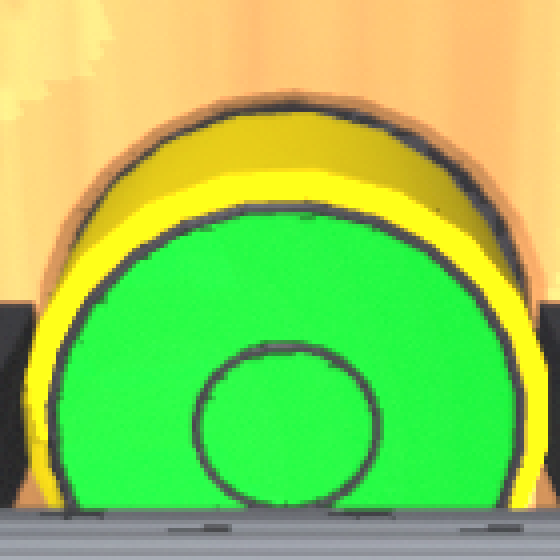

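```bash
python3 -m handwheel '[[[5.5,0.3,0.03,0.05,0,0,0],[5.5,0,0,0,0,0,0],[5.5,0.2,0,0,0,0,0],[5.5,0,0,0,0,0,0]]]'
python3 - <<'E'
from fit import *
p=snapshot('wrist');save(p,'w12'); show(); s,M=st()
b=np.array(s['position']); B=b+M@[-.02,-.0022,.0010]; print('base',B, 'remaining', M.T@(np.array([.549,-.0475,.083])-B))
m=p['color'][150:290,190:330]; cv2.imwrite('pics/z12.png',cv2.resize(cv2.convertScaleAbs(cv2.cvtColor(m,cv2.COLOR_RGB2BGR),alpha=1.6,beta=10),None,fx=4,fy=4,interpolation=0))
E
```

```text
clock: 16.15
position: [0.5491, -0.0463, 0.0624]
orientation: [0.704, 0.031, 0.706, -0.067]
wrist_force: [-0.8, 0.8, 1.7]
grip_width: 0.063
t 16.2 p [ 0.5491 -0.0464  0.0624] w 0.0632 F [-1.1  0.9  2.7] q [-0.266  0.296  1.771 -0.059  1.068 -0.099]
toolaxes cols
 [[-0.007  0.138  0.99 ]
 [-0.052  0.989 -0.138]
 [-0.999 -0.052  0.   ]]
base [ 0.5499704  -0.04765234  0.08251879] remaining [-4.81894811e-04 -8.38858912e-06 -9.81918178e-04]
```

View pics/z12.png

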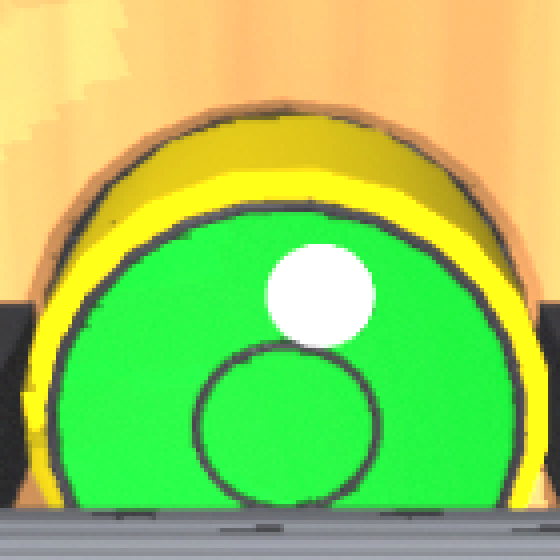

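```bash
python3 -m handwheel '[[[5.5,0.1,0,0,0,0,0],[5.5,0.1,0,0,0,0,0],[5.5,0,0,0,0,0,0],[5.5,0,0,0,0,0,0]]]'
python3 - <<'E'
from fit import *
p=snapshot('wrist');save(p,'w13'); show(); s,M=st()
m=p['color'][150:290,190:330]; cv2.imwrite('pics/z13.png',cv2.resize(cv2.convertScaleAbs(cv2.cvtColor(m,cv2.COLOR_RGB2BGR),alpha=1.6,beta=10),None,fx=4,fy=4,interpolation=0))
p=snapshot('side');im=p['color'][150:210,220:300]; cv2.imwrite('pics/z14.png',cv2.resize(cv2.convertScaleAbs(cv2.cvtColor(im,cv2.COLOR_RGB2BGR),alpha=1.6,beta=20),None,fx=8,fy=8,interpolation=2))
E
```

```text
clock: 16.7
position: [0.5491, -0.0469, 0.0606]
orientation: [0.704, 0.03, 0.706, -0.068]
wrist_force: [-2.9, 0.1, 6.5]
grip_width: 0.063
t 16.75 p [ 0.5491 -0.0469  0.0607] w 0.0629 F [-2.8 -0.2  5.9] q [-0.267  0.299  1.772 -0.06   1.064 -0.099]
toolaxes cols
 [[-0.007  0.138  0.99 ]
 [-0.052  0.989 -0.138]
 [-0.999 -0.053  0.   ]]
```

View pics/z13.png

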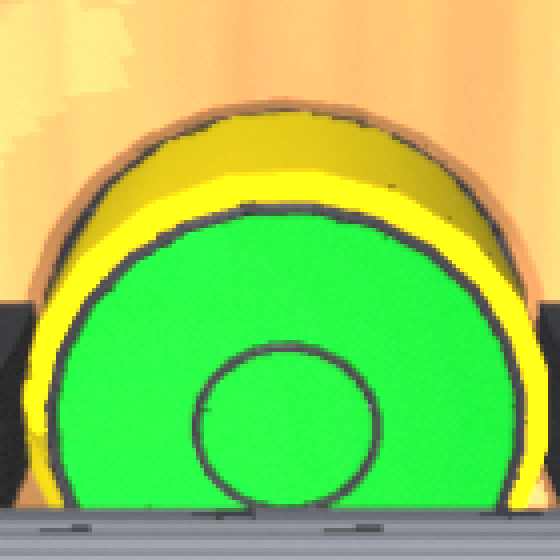

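View pics/z14.png

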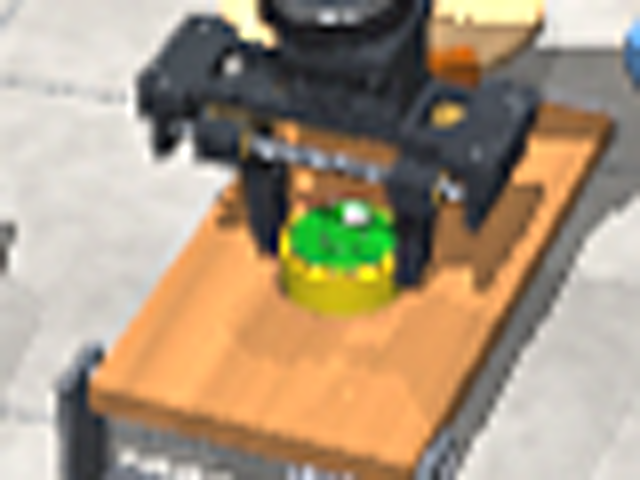

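```bash
python3 -m handwheel '[[[6.6,0,0,-0.05,0,0,0],[7.2,0,0,0,0,0,0],[8,0,0,0,0,0,0],[8.8,0,0,0,0,0,0],[8.8,0,0,0,0,0,0]]]'; python3 -m handwheel '[[[8.8,-1,0,0,0,0,0],[8.8,-3,0,0,0,0,0],[8.8,-5,0,0,0,0,0],[8.8,-5,0,0,0,0,0],[8.8,-1,0,0,0,0,3]]]'
python3 - <<'E'
from fit import *
p=snapshot('wrist');save(p,'w14'); show(); s,M=st()
for n in ['recess','level_base','level_mid','knob_top']:
    r=spot_point(p,n); print(n,[(np.round(x['centre'],4),round(x['score'],2)) for x in r[:2]])
p=snapshot('side');im=p['color'][130:220,210:310]; cv2.imwrite('pics/z15.png',cv2.resize(cv2.convertScaleAbs(cv2.cvtColor(im,cv2.COLOR_RGB2BGR),alpha=1.6,beta=20),None,fx=6,fy=6,interpolation=2))
E
```

```text
clock: 17.42
position: [0.5484, -0.0465, 0.0599]
orientation: [0.704, 0.03, 0.706, -0.067]
wrist_force: [-0.6, 0.6, 0.1]
grip_width: 0.0879
clock: 18.05
position: [0.552, -0.0382, 0.2152]
orientation: [0.708, 0.048, 0.703, -0.048]
wrist_force: [-0.9, -0.0, -0.4]
grip_width: 0.0879
t 18.1 p [ 0.5517 -0.0393  0.2148] w 0.0883 F [ 0.7 -1.   0.5] q [-0.288  0.113  1.653  0.003  1.368 -0.15 ]
toolaxes cols
 [[ 0.008  0.137  0.99 ]
 [ 0.001  0.991 -0.137]
 [-1.     0.002  0.007]]
recess [(array([ 0.5314, -0.1742,  0.1512]), 0.74)]
level_base [(array([ 0.5455, -0.0508,  0.0897]), 0.74)]
level_mid [(array([ 0.5498, -0.0484,  0.0954]), 0.83)]
knob_top [(array([ 0.5306, -0.1721,  0.1511]), 0.76)]
```

View pics/w14.png

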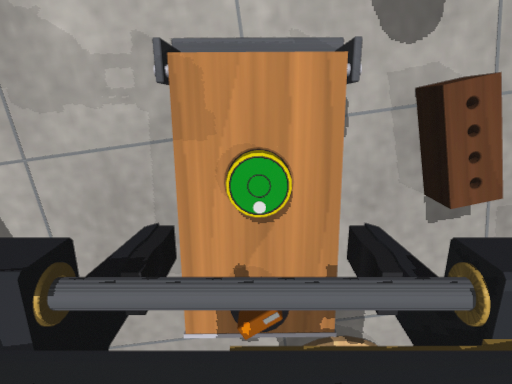

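View pics/z15.png

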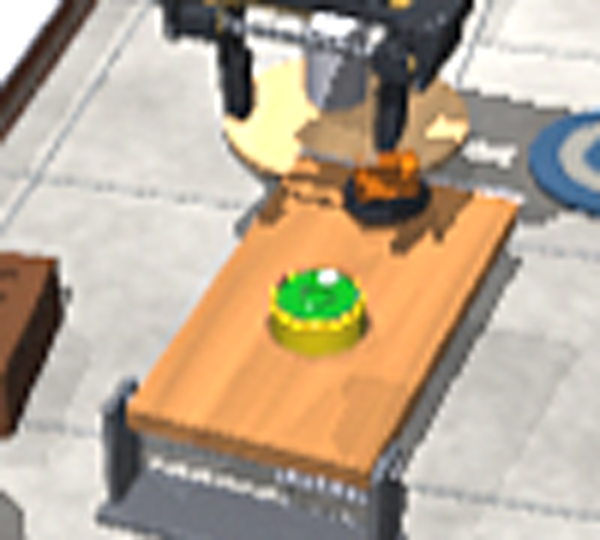

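```bash
python3 -m handwheel '[[[8.8,0,-5,0,0,0,0],[8.8,0,-5,0,0,0,0],[8.8,0,-5,0,0,0,0],[8.8,0,-5,0,0,0,0],[8.8,0,-3.5,0,0,0,0]]]'; python3 -m handwheel '[[[8.8,0,0,0,0,0,0],[8.8,0,0,0,0,0,0]]]'
python3 - <<'E'
from fit import *
p=snapshot('wrist');save(p,'w15'); show(); s,M=st()
for n in ['knob','knob_top','level_mid']:
    r=spot_point(p,n); print(n,[(np.round(x['centre'],4),round(x['score'],2)) for x in r[:2]])
h=cv2.cvtColor(p['color'],cv2.COLOR_RGB2HSV); m=((h[...,0]<18)&(h[...,1]>225)&(h[...,2]>100)).astype(np.uint8)
n,l,ss,c=cv2.connectedComponentsWithStats(m)
for i in range(1,n):
    if ss[i,4]>100: print(ss[i],c[i])
E
```

```text
clock: 18.98
position: [0.516, -0.2729, 0.2084]
orientation: [0.705, 0.05, 0.706, -0.049]
wrist_force: [0.3, 0.0, 0.2]
grip_width: 0.0882
clock: 19.23
position: [0.5167, -0.2703, 0.2087]
orientation: [0.705, 0.049, 0.706, -0.048]
wrist_force: [0.4, 0.3, -0.6]
grip_width: 0.0878
t 19.27 p [ 0.517 -0.27   0.209] w 0.0879 F [ 0.8  0.8 -0.2] q [-0.685  0.192  1.575  0.     1.376 -0.547]
toolaxes cols
 [[-0.001  0.137  0.991]
 [ 0.001  0.991 -0.137]
 [-1.     0.001 -0.001]]
knob [(array([ 0.5349, -0.1782,  0.1207]), 0.93)]
knob_top [(array([ 0.5315, -0.1737,  0.1518]), 0.79)]
level_mid []
[236  38  57  49 762] [261.08792651  67.19422572]
```

View pics/w15.png

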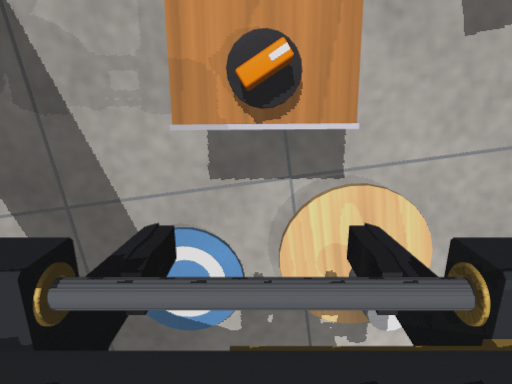

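Run:
```python
from fit import *
p=snapshot('wrist'); s,M=st(); b=np.array(s['position'])
m=p['color'][20:120,215:315]; cv2.imwrite('pics/z16.png',cv2.resize(cv2.convertScaleAbs(cv2.cvtColor(m,cv2.COLOR_RGB2BGR),alpha=1.3,beta=10),None,fx=6,fy=6,interpolation=0))
```

```text
(no output)
```

View pics/z16.png

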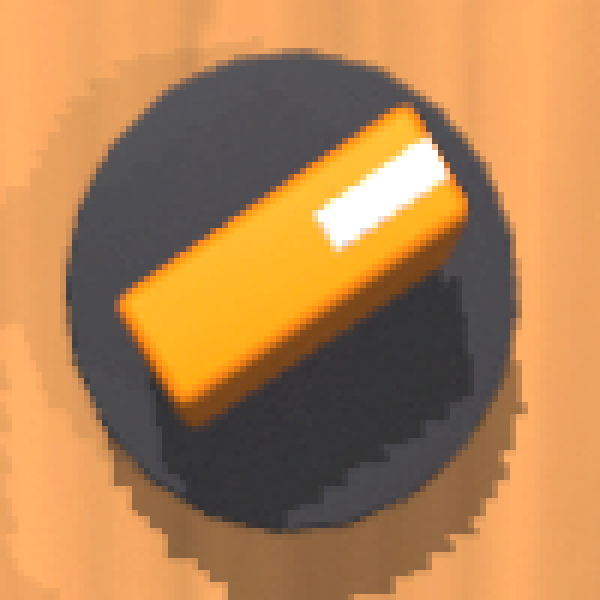

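Run:
```python
from fit import *
p=snapshot('wrist'); s,M=st(); b=np.array(s['position'])
for z in (.145,.150,.155):
    P=np.array([ray(p,u,v,z) for u,v in [(235,70.5),(283,37.5),(292.8,55),(245.8,87.5)]])
    c=P.mean(0); L=P[1]-P[0]+P[2]-P[3]; W=P[1]-P[2]+P[0]-P[3]
    print(z,c,'len',np.linalg.norm(L)/2,'w',np.linalg.norm(W)/2,'ang long',np.degrees(np.arctan2(L[1],L[0])),'ang wide',np.degrees(np.arctan2(W[1],W[0])), 'tool',M.T@(c-b))
for z in (.115,.12): print(z,ray(p,263.7,68.2,z),np.linalg.norm(ray(p,226.2,68.2,z)-ray(p,301.2,68.2,z)))
```

```text
0.145 [ 0.53310806 -0.17450676  0.145     ] len 0.042270059715437736 w 0.014336063068901506 ang long 24.9956751568731 ang wide 114.92747072488312 tool [0.06488144 0.0972608  0.00250728]
0.15 [ 0.53299455 -0.17506588  0.15      ] len 0.04142508290215396 w 0.014049485738078103 ang long 24.99567515687314 ang wide 114.92747072488301 tool [0.05988144 0.09669135 0.00247187]
0.155 [ 0.53288104 -0.175625    0.155     ] len 0.04058010608887021 w 0.013762908407254724 ang long 24.995675156873116 ang wide 114.92747072488312 tool [0.05488144 0.0961219  0.00243647]
0.115 [ 0.53308808 -0.17526372  0.115     ] 0.06320927871836803
0.12 [ 0.53298709 -0.17574945  0.12      ] 0.06208104752934283
```

```bash
python3 -m handwheel '[[[8.8,0,5,0.2,0,0,0],[8.8,0,4.7,0.05,0,0,0],[8.8,0,0,0,10,0,0],[8.8,1,0,0,10,0,0],[8.8,1,0,0,10,0,0]]]'; python3 -m handwheel '[[[8.8,1,0,0,10,0,0],[8.8,1,0,0,10,0,0],[8.8,1,0,0,7,0,0],[8.8,0,0,0,0,0,0]]]'
python3 - <<'E'
from fit import *
p=snapshot('wrist');save(p,'w16'); show(); s,M=st()
print('to knob', M.T@(np.array([.533,-.175,.092])-np.array(s['position'])), 'z ang',np.degrees(np.arctan2(M[1,2],M[0,2])))
p=snapshot('side');im=p['color'][110:200,220:320]; cv2.imwrite('pics/z17.png',cv2.resize(cv2.convertScaleAbs(cv2.cvtColor(im,cv2.COLOR_RGB2BGR),alpha=1.6,beta=20),None,fx=6,fy=6,interpolation=2))
p=snapshot('scene');im=p['color'][170:270,150:280]; cv2.imwrite('pics/z18.png',cv2.resize(cv2.convertScaleAbs(cv2.cvtColor(im,cv2.COLOR_RGB2BGR),alpha=1.6,beta=20),None,fx=5,fy=5,interpolation=2))
E
```

```text
clock: 20.15
position: [0.5332, -0.175, 0.1899]
orientation: [0.668, 0.231, 0.668, -0.231]
wrist_force: [0.0, -0.1, -0.5]
grip_width: 0.088
clock: 20.65
position: [0.5324, -0.175, 0.1591]
orientation: [0.596, 0.379, 0.597, -0.379]
wrist_force: [0.6, 0.2, -0.3]
grip_width: 0.0881
t 20.7 p [ 0.5328 -0.1753  0.1598] w 0.0878 F [-0.  -0.6  0.2] q [-0.529  0.189  1.682  0.     1.271  0.601]
toolaxes cols
 [[-0.     0.905  0.426]
 [ 0.     0.426 -0.905]
 [-1.    -0.    -0.   ]]
to knob [ 0.067766    0.00030035 -0.00016115] z ang -64.76662637370966
```

View pics/w16.png

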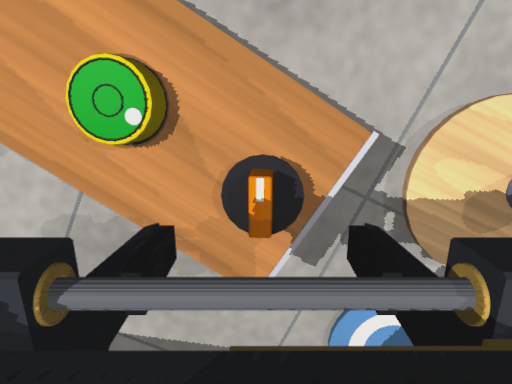

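View pics/z17.png

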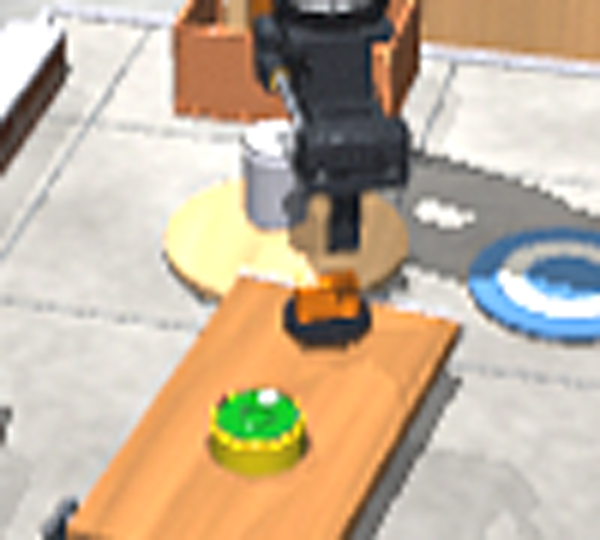

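View pics/z18.png

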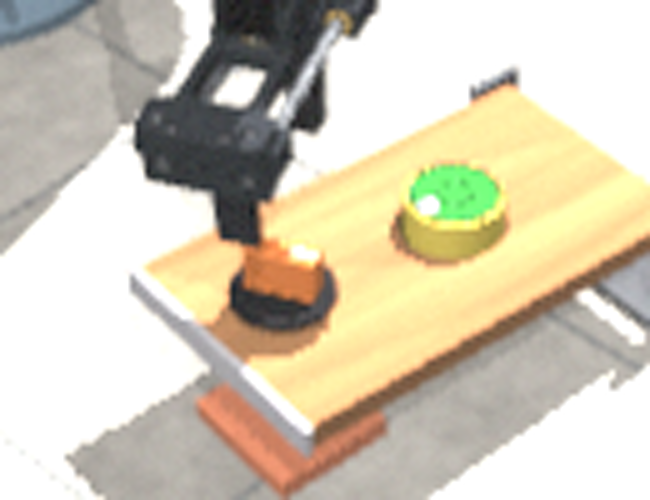

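```bash
python3 -m handwheel '[[[8,2,0,0,0,0,0],[6,2.2,0,0,0,0,0],[5,1.4,0,0,0,0,0],[4.5,0.6,0,0,0,0,0],[4.5,0,0,0,0,0,0]]]'
python3 - <<'E'
from fit import *
p=snapshot('wrist');save(p,'w17'); show(); s,M=st()
p=snapshot('side');im=p['color'][110:200,220:320]; cv2.imwrite('pics/z19.png',cv2.resize(cv2.convertScaleAbs(cv2.cvtColor(im,cv2.COLOR_RGB2BGR),alpha=1.6,beta=20),None,fx=6,fy=6,interpolation=2))
p=snapshot('scene');im=p['color'][170:270,150:280]; cv2.imwrite('pics/z20.png',cv2.resize(cv2.convertScaleAbs(cv2.cvtColor(im,cv2.COLOR_RGB2BGR),alpha=1.6,beta=20),None,fx=5,fy=5,interpolation=2))
E
```

```text
clock: 21.42
position: [0.533, -0.1757, 0.0979]
orientation: [0.597, 0.38, 0.597, -0.38]
wrist_force: [0.0, 0.1, 0.9]
grip_width: 0.0449
t 21.48 p [ 0.5333 -0.1759  0.0983] w 0.045 F [ 0.3 -0.8 -0.2] q [-0.53   0.263  1.728  0.     1.15   0.603]
toolaxes cols
 [[ 0.001  0.906  0.424]
 [-0.     0.424 -0.906]
 [-1.     0.     0.001]]
```

View pics/w17.png

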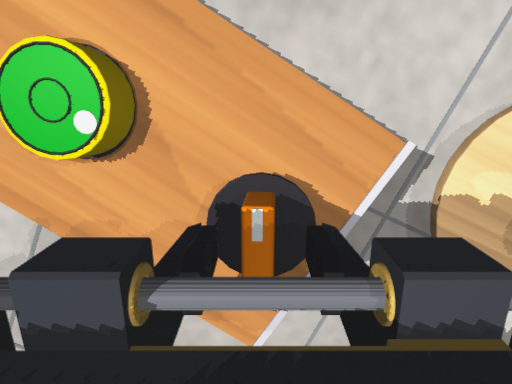

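View pics/z19.png

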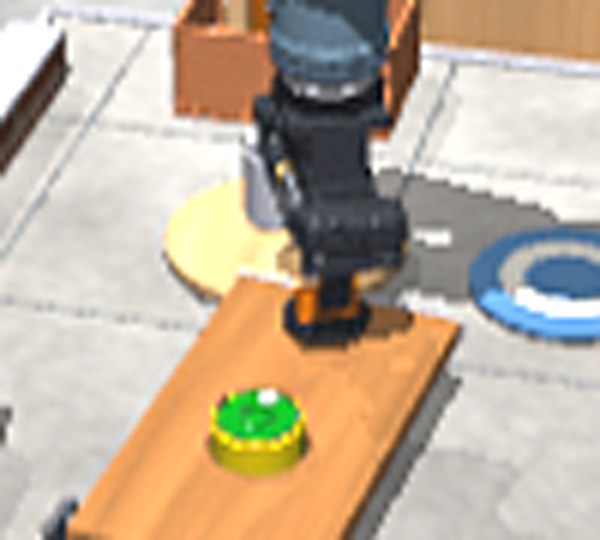

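View pics/z20.png

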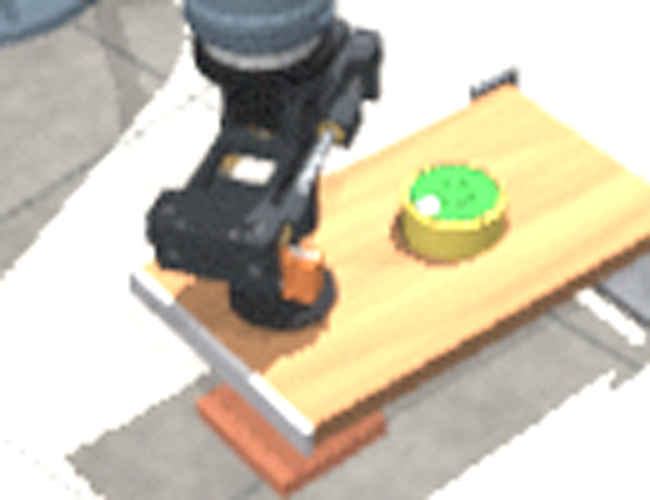

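```bash
python3 -m handwheel '[[[3,0.2,0,0,0,0,0],[1.5,0,0,0,0,0,0],[1,0,0,0,0,0,0],[1,0,0,0,0,0,0],[1,0,0,0,0,0,0]]]'
python3 -m handwheel '[[[1,0.3,0,0,0,0,0],[1,0.3,0,0,0,0,0],[1,0.3,0,0,0,0,0],[1,0,0,0,0,0,0]]]'
python3 - <<'E'
from fit import *
show()
E
```

```text
clock: 22.2
position: [0.5328, -0.1755, 0.0958]
orientation: [0.596, 0.38, 0.597, -0.38]
wrist_force: [0.2, 1.6, 0.9]
grip_width: 0.0154
clock: 22.7
position: [0.5329, -0.1764, 0.0867]
orientation: [0.597, 0.379, 0.596, -0.38]
wrist_force: [-2.8, -2.9, 3.4]
grip_width: 0.0156
t 22.7 p [ 0.5329 -0.1764  0.0867] w 0.0156 F [-2.8 -2.9  3.4] q [-5.310e-01  2.780e-01  1.735e+00 -1.000e-03  1.128e+00  6.030e-01]
toolaxes cols
 [[-0.     0.906  0.423]
 [-0.001  0.423 -0.906]
 [-1.    -0.     0.001]]
```

```bash
python3 -m handwheel '[[[1,0.3,0,0,0,0,0],[1,0.3,0,0,0,0,0],[1,0.3,0,0,0,0,0],[1,0.1,0,0,0,0,0],[1,0,0,0,0,0,0]]]'
python3 -m handwheel '[[[1,0.2,0,0,0,0,0],[1,0.2,0,0,0,0,0],[1,0,0,0,0,0,0]]]'
python3 - <<'E'
from fit import *
show()
E
```

```text
clock: 23.32
position: [0.5328, -0.1773, 0.0772]
orientation: [0.597, 0.379, 0.596, -0.38]
wrist_force: [-4.5, -6.1, 4.7]
grip_width: 0.0161
clock: 23.7
position: [0.5329, -0.1775, 0.0732]
orientation: [0.597, 0.379, 0.596, -0.38]
wrist_force: [-4.7, -6.6, 4.0]
grip_width: 0.0159
t 23.7 p [ 0.5329 -0.1775  0.0732] w 0.0159 F [-4.7 -6.6  4. ] q [-0.531  0.298  1.742 -0.003  1.1    0.603]
toolaxes cols
 [[ 0.     0.906  0.423]
 [-0.003  0.423 -0.906]
 [-1.    -0.001  0.003]]
```

```bash
python3 -m handwheel '[[[1,0,-0.15,0.12,0,0,0],[1,0.2,0,0,0,0,0],[1,0.2,0,0,0,0,0],[1,0,0,0,0,0,0]]]'
python3 - <<'E'
from fit import *
show()
p=snapshot('wrist');save(p,'w18')
p=snapshot('scene');im=p['color'][170:270,150:280]; cv2.imwrite('pics/z21.png',cv2.resize(cv2.convertScaleAbs(cv2.cvtColor(im,cv2.COLOR_RGB2BGR),alpha=1.6,beta=20),None,fx=5,fy=5,interpolation=2))
E
```

```text
clock: 24.2
position: [0.5327, -0.1779, 0.0692]
orientation: [0.597, 0.38, 0.596, -0.38]
wrist_force: [-1.7, -2.6, 6.6]
grip_width: 0.0154
t 24.2 p [ 0.5327 -0.1779  0.0692] w 0.0154 F [-1.7 -2.6  6.6] q [-0.533  0.303  1.745 -0.     1.092  0.6  ]
toolaxes cols
 [[ 0.001  0.906  0.424]
 [-0.001  0.424 -0.906]
 [-1.     0.001  0.001]]
```

View pics/w18.png

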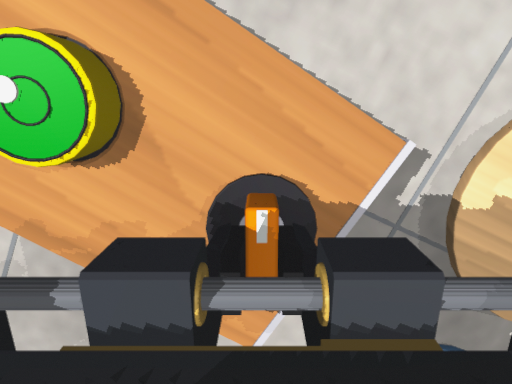

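View pics/z21.png

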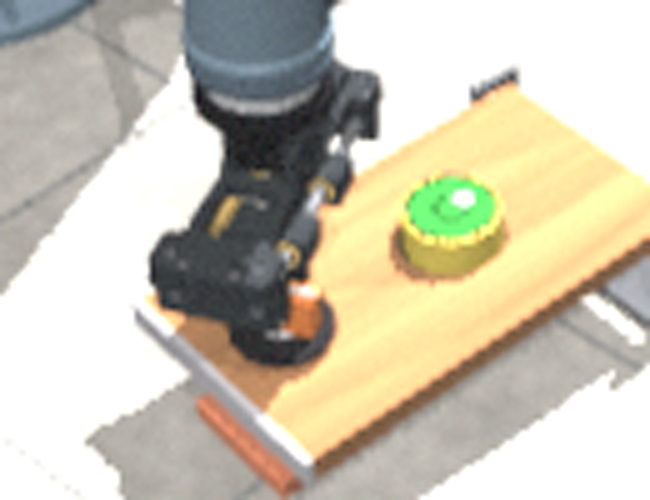

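```bash
python3 -m handwheel '[[[1,0.2,0,0,0,0,0],[1,0.1,0,0,0,0,0],[1,0,0,0,0,0,0]]]'
python3 -m handwheel '[[[1,0.2,0,0,0,0,0],[1,0.1,0,0,0,0,0],[1,0,0,0,0,0,0]]]'
python3 - <<'E'
from fit import *
show()
p=snapshot('side');save(p,'s19')
E
```

```text
clock: 24.68
position: [0.5327, -0.1779, 0.0667]
orientation: [0.597, 0.379, 0.596, -0.38]
wrist_force: [-3.3, -2.7, 10.0]
grip_width: 0.0158
clock: 25.05
position: [0.5328, -0.1778, 0.0642]
orientation: [0.597, 0.38, 0.596, -0.38]
wrist_force: [-4.7, -0.3, 14.9]
grip_width: 0.0157
t 25.05 p [ 0.5328 -0.1778  0.0642] w 0.0157 F [-4.7 -0.3 14.9] q [-0.533  0.31   1.747 -0.     1.082  0.6  ]
toolaxes cols
 [[ 0.001  0.906  0.424]
 [-0.001  0.424 -0.906]
 [-1.     0.001  0.002]]
```

```bash
python3 -m handwheel '[[[1,-0.1,0,0,0,0,0],[1,0,0,0,0,0,0],[1,0,0,0,0,0,0],[1,0,0,0,0,0,0],[1,0,0,0,0,0,0]]]'
python3 -m handwheel '[[[1,0,0,0,0,0,0],[1,0,0,0,0,0,0],[1,0,0,0,0,0,0],[1,0,0,0,0,0,0],[1,0,0,0,0,0,0]]]'
cat > bub.py <<'E'
from h import *
def crop(name):
    p=snapshot('side');im=p['color'][150:210,220:290]; A=cv2.resize(cv2.cvtColor(im,cv2.COLOR_RGB2BGR),(560,480),interpolation=2)
    cv2.imwrite('pics/%s_side.png'%name,A)
    q=snapshot('scene');im=q['color'][170:240,210:280]; B=cv2.resize(cv2.cvtColor(im,cv2.COLOR_RGB2BGR),(560,560),interpolation=2); cv2.imwrite('pics/%s_scene.png'%name,B)
    w=snapshot('wrist'); save(w,name+'_w')
    for nm,pp in (('side',p),('scene',q),('wrist',w)):
        h=cv2.cvtColor(pp['color'],cv2.COLOR_RGB2HSV)
        g=((h[...,0]>45)&(h[...,0]<75)&(h[...,1]>100)&(h[...,2]>50)).astype(np.uint8)
        n,l,s,c=cv2.connectedComponentsWithStats(g); 
        x0,y0=(0,0)
        best=max(range(1,n),key=lambda i:s[i,4]*(1 if (nm=='wrist' or (100<c[i][1]<260 and 200<c[i][0]<300)) else 0))
        x,y,ww,hh,a=s[best]
        hull=cv2.convexHull(cv2.findContours(cv2.morphologyEx((l==best).astype(np.uint8),cv2.MORPH_CLOSE,np.ones((5,5))),0,1)[0][0])
        M=np.zeros(l.shape,np.uint8); cv2.fillConvexPoly(M,hull,1); 
        ys,xs=np.nonzero(M); wh=(M>0)&(h[...,1]<80)&(h[...,2]>150)
        by,bx=np.nonzero(wh)
        S=state()
        zt=.113
        C=np.array([xs.mean(),ys.mean()]); e=cv2.fitEllipse(hull); C=np.array(e[0])
        if len(bx):
            Bc=np.array([bx.mean(),by.mean()]); d=ray(pp,*Bc,zt)-ray(pp,*C,zt)
            u=np.array([.137,.99,0]); v=np.array([.99,-.137,0])
            print(nm,'win',np.round(C,1),'ell',np.round(e[1],1),'bub',np.round(Bc,1),len(bx),'shelf y(mm)',round(1000*d@u,1),'x',round(1000*d@v,1),'abs',np.round(ray(pp,*C,zt),4))
        else: print(nm,'no bubble',C)
E
python3 - <<'E'
from bub import *
show(); crop('b1')
E
```

```text
clock: 25.72
position: [0.5328, -0.1778, 0.0651]
orientation: [0.597, 0.379, 0.596, -0.38]
wrist_force: [-3.9, -1.5, 12.8]
grip_width: 0.0159
clock: 26.35
position: [0.5328, -0.1778, 0.0651]
orientation: [0.597, 0.379, 0.596, -0.38]
wrist_force: [-4.5, -2.0, 12.3]
grip_width: 0.0153
t 26.35 p [ 0.5328 -0.1778  0.0651] w 0.0153 F [-4.5 -2.  12.3] q [-0.533  0.309  1.747 -0.     1.084  0.6  ]
toolaxes cols
 [[ 0.001  0.906  0.424]
 [-0.001  0.424 -0.906]
 [-1.     0.001  0.002]]
side win [262.8 180.4] ell [ 6.8 12.6] bub [261.5 182. ] 6 shelf y(mm) 11.7 x 0.8 abs [ 0.5427 -0.0349  0.113 ]
scene win [239.6 211.1] ell [11.2 17.2] bub [242.6 208.9] 11 shelf y(mm) 13.4 x -1.6 abs [ 0.5558 -0.0578  0.113 ]
wrist win [17.4 98.1] ell [112.1 137.6] bub [ 0.4 86.7] 23 shelf y(mm) 7.7 x 0.5 abs [ 0.5532 -0.0546  0.113 ]
```

View pics/b1_side.png

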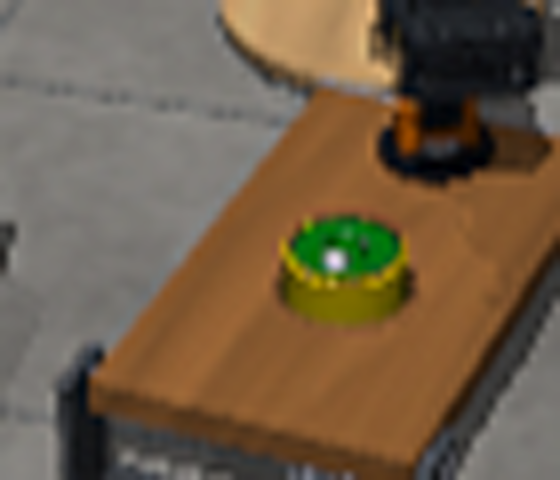

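View pics/b1_scene.png

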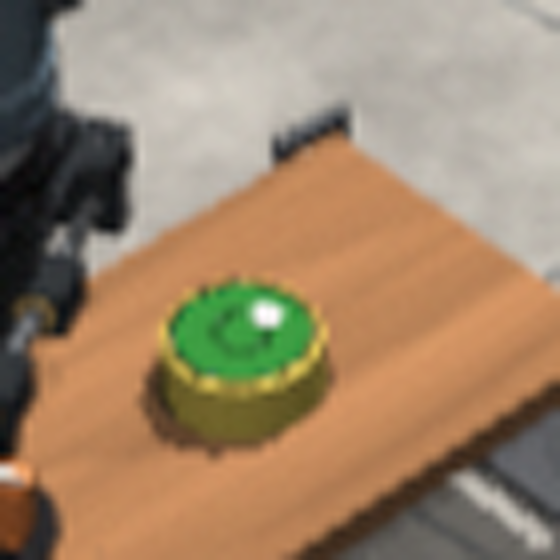

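View pics/b1_w.png

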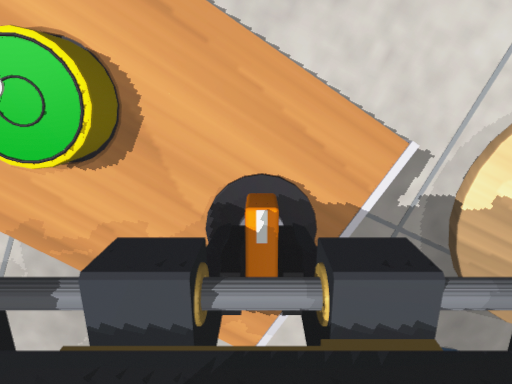

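```bash
python3 -m handwheel '[[[1,-0.12,0,0,7,0,0],[1,-0.12,0,0,7,0,0],[1,-0.12,0,0,7,0,0],[1,0,0,0,0,0,0]]]'
python3 - <<'E'
from bub import *
show(); s,M=st(); print('ft tool',M.T@np.array(s['wrist_force']), 'zang',np.degrees(np.arctan2(M[1,2],M[0,2])), s['ft_torque'])
crop('b2')
E
```

```text
clock: 27.0
position: [0.5329, -0.178, 0.0688]
orientation: [0.518, 0.482, 0.516, -0.482]
wrist_force: [-3.2, -2.2, 12.2]
grip_width: 0.0157
t 27.0 p [ 0.5329 -0.178   0.0688] w 0.0157 F [-3.2 -2.2 12.2] q [-5.330e-01  3.040e-01  1.745e+00 -1.000e-03  1.091e+00  9.680e-01]
toolaxes cols
 [[ 0.002  0.998  0.07 ]
 [-0.002  0.07  -0.998]
 [-1.     0.001  0.002]]
ft tool [-12.21539105  -3.37145078   2.01453917] zang -85.97621277691653 [-0.38001256  0.797576    0.13940391]
side win [262.7 180.3] ell [ 7.1 12.6] bub [261.5 181.5] 4 shelf y(mm) 9.1 x 1.5 abs [ 0.5432 -0.0354  0.113 ]
scene win [239.7 210.6] ell [11.5 17.2] bub [242.6 208.6] 13 shelf y(mm) 12.6 x -1.1 abs [ 0.5545 -0.056   0.113 ]
wrist no bubble [  3.92728996 190.71644592]
```

View pics/b2_w.png

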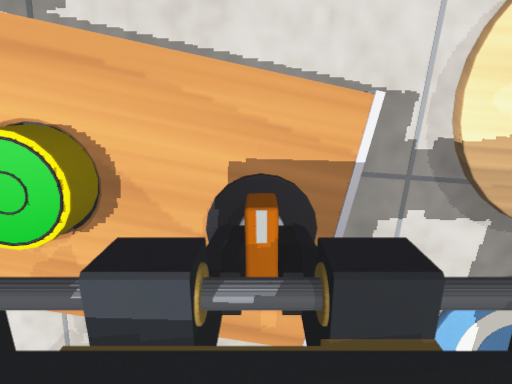

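```bash
python3 -m handwheel '[[[1,-0.12,0,0,7,0,0],[1,-0.12,0,0,7,0,0],[1,-0.12,0,0,6,0,0],[1,0,0,0,0,0,0],[1,0,0,0,0,0,0]]]'
python3 -m handwheel '[[[1,0,0,0,0,0,0],[1,0,0,0,0,0,0],[1,0,0,0,0,0,0],[1,0,0,0,0,0,0],[1,0,0,0,0,0,0]]]'
python3 -m handwheel '[[[1,0,0,0,0,0,0],[1,0,0,0,0,0,0],[1,0,0,0,0,0,0],[1,0,0,0,0,0,0],[1,0,0,0,0,0,0]]]'
python3 - <<'E'
from bub import *
show(); s,M=st(); print('ft tool',M.T@np.array(s['wrist_force']), 'zang',np.degrees(np.arctan2(M[1,2],M[0,2])), s['ft_torque'])
crop('b3')
E
```

```text
clock: 27.78
position: [0.5328, -0.1781, 0.0724]
orientation: [0.427, 0.564, 0.425, -0.564]
wrist_force: [-4.9, -2.8, 12.3]
grip_width: 0.0154
clock: 28.4
position: [0.5328, -0.1781, 0.0724]
orientation: [0.427, 0.564, 0.425, -0.564]
wrist_force: [-4.0, -2.5, 12.3]
grip_width: 0.0156
clock: 29.02
position: [0.5328, -0.1781, 0.0723]
orientation: [0.427, 0.564, 0.425, -0.564]
wrist_force: [-4.1, -2.9, 12.3]
grip_width: 0.0151
t 29.02 p [ 0.5328 -0.1781  0.0723] w 0.0151 F [-4.1 -2.9 12.3] q [-5.330e-01  2.990e-01  1.743e+00 -1.000e-03  1.098e+00  1.315e+00]
toolaxes cols
 [[ 0.001  0.962 -0.274]
 [-0.002 -0.274 -0.962]
 [-1.     0.002  0.001]]
ft tool [-12.26040398  -3.09118824   3.95891462] zang -105.90414263765535 [-0.42511409  0.79921328  0.16861845]
side win [262.8 180. ] ell [ 7.3 12.3] bub [262.6 180.2] 5 shelf y(mm) 1.5 x 0.2 abs [ 0.5435 -0.0377  0.113 ]
scene win [239.8 210.1] ell [11.4 17.1] bub [240.4 209.6] 13 shelf y(mm) 2.7 x -0.6 abs [ 0.5532 -0.054   0.113 ]
wrist win [ 28.6 260.7] ell [60.7 95.4] bub [ 17.5 270.4] 276 shelf y(mm) 7.6 x -4.6 abs [ 0.5565 -0.0603  0.113 ]
```

View pics/b3_side.png

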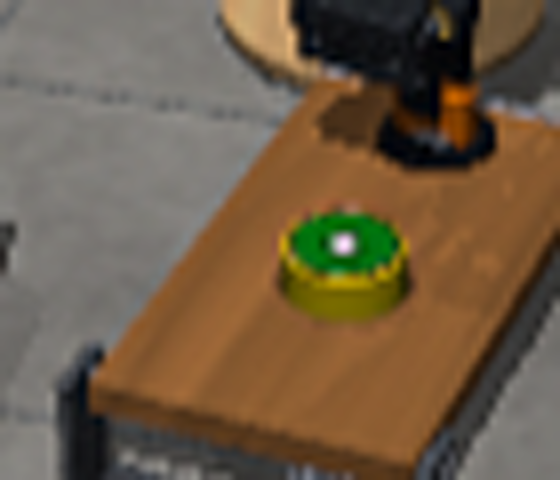

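View pics/b3_scene.png

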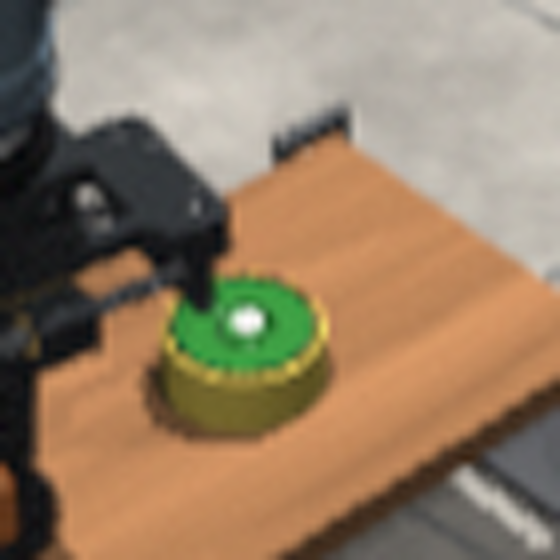

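View pics/b3_w.png

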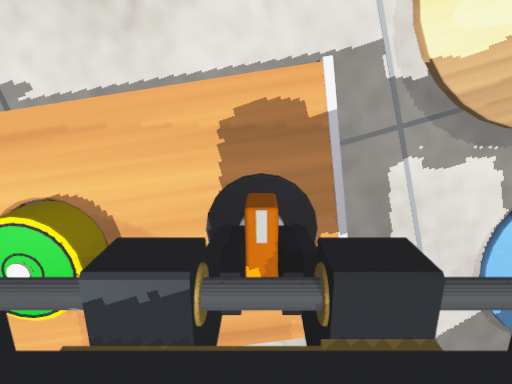

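```bash
python3 -m handwheel '[[[1,-0.04,0,0,3,0,0],[1,-0.04,0,0,2,0,0],[1,0,0,0,0,0,0],[1,0,0,0,0,0,0],[1,0,0,0,0,0,0]]]'
python3 -m handwheel '[[[1,0,0,0,0,0,0],[1,0,0,0,0,0,0],[1,0,0,0,0,0,0],[1,0,0,0,0,0,0],[1,0,0,0,0,0,0]]]'
python3 -m handwheel '[[[1,0,0,0,0,0,0],[1,0,0,0,0,0,0],[1,0,0,0,0,0,0],[1,0,0,0,0,0,0],[1,0,0,0,0,0,0]]]'
python3 - <<'E'
from bub import *
show(); s,M=st(); print('ft tool',M.T@np.array(s['wrist_force']), 'zang',np.degrees(np.arctan2(M[1,2],M[0,2])), s['ft_torque'])
crop('b4')
a=cv2.imread('pics/b4_w.png')[190:340,0:120]; cv2.imwrite('pics/b4_wz.png',cv2.resize(a,None,fx=4,fy=4,interpolation=2))
E
```

```text
clock: 29.8
position: [0.5327, -0.1781, 0.0731]
orientation: [0.402, 0.582, 0.4, -0.582]
wrist_force: [-4.4, -2.7, 12.2]
grip_width: 0.0157
clock: 30.42
position: [0.5327, -0.1781, 0.0732]
orientation: [0.402, 0.582, 0.4, -0.582]
wrist_force: [-4.4, -1.4, 12.2]
grip_width: 0.0153
clock: 31.05
position: [0.5327, -0.1781, 0.0731]
orientation: [0.402, 0.582, 0.4, -0.582]
wrist_force: [-5.1, -3.6, 11.7]
grip_width: 0.0154
t 31.05 p [ 0.5327 -0.1781  0.0731] w 0.0154 F [-5.1 -3.6 11.7] q [-5.330e-01  2.970e-01  1.743e+00 -1.000e-03  1.099e+00  1.403e+00]
toolaxes cols
 [[ 0.001  0.934 -0.357]
 [-0.002 -0.357 -0.934]
 [-1.     0.002  0.001]]
ft tool [-11.70202334  -3.44314101   5.21154938] zang -110.89337381656742 [-0.39466184  0.77920151  0.2125542 ]
side win [262.7 180. ] ell [ 7.3 12.6] bub [262.5 179.5] 4 shelf y(mm) -2.6 x 1.7 abs [ 0.5441 -0.0379  0.113 ]
scene win [240.  210.1] ell [11.1 17.1] bub [239.9 209.5] 15 shelf y(mm) 1.1 x -2.2 abs [ 0.5536 -0.0534  0.113 ]
wrist no bubble [ 34.29237366 271.74630737]
```

View pics/b4_wz.png

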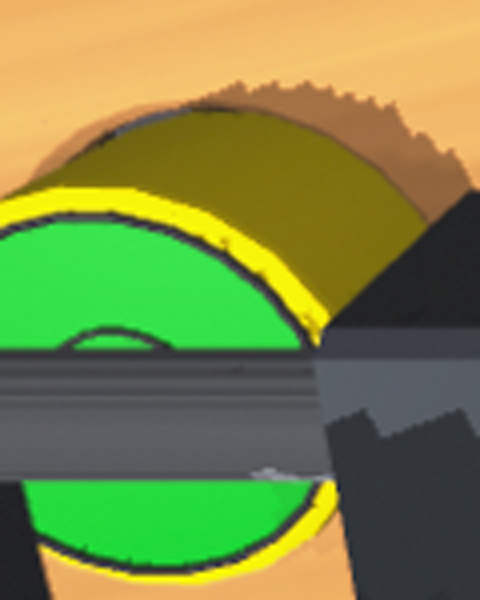

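View pics/b4_scene.png

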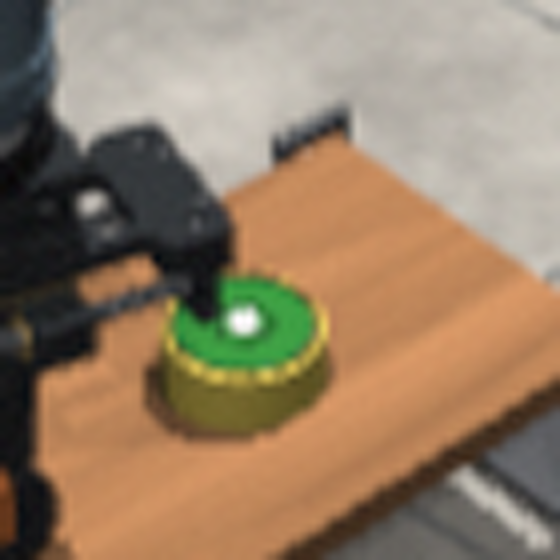

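View pics/b4_side.png

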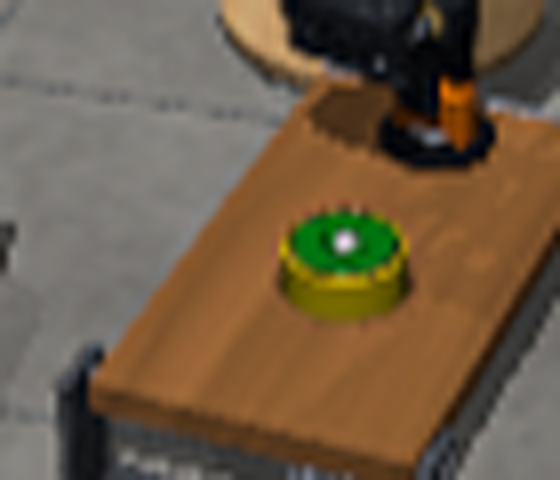

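Run:
```python
from h import *
for nm,(x0,x1,y0,y1),cut in (('side',(253,273,174,188),(0,0)),('scene',(228,253,202,219),(0,0))):
    p=snapshot(nm); c=p['color'].astype(float)[y0:y1,x0:x1]
    w=np.clip(c[...,0]*.5+c[...,2]*.5-110,0,None); w[c[...,2]<90]=0
    Y,X=np.mgrid[y0:y1,x0:x1]; b=(w*X).sum()/w.sum(),(w*Y).sum()/w.sum()
    zt=.1
    # project window circle from seated pose (recess centre) for comparison
    f=192/np.tan(np.radians(p['vertical_fov']/2)); K=np.array([[f,0,p['cx']],[0,f,p['cy']],[0,0,1]])
    B=ray(p,*b,.107); print(nm,'bubble px',np.round(b,2),'world',np.round(B,4))
    for n in ('level_mid','bubble'):
        r=spot_point(p,n); print(n,[(np.round(x['centre'],4),round(x['score'],2)) for x in r[:1]])
show()
```

```text
side bubble px [262.54 179.65] world [ 0.5472 -0.0478  0.107 ]
level_mid [(array([ 0.5513, -0.0467,  0.0918]), 0.53)]
bubble []
scene bubble px [245.09 206.83] world [ 0.5509 -0.0271  0.107 ]
level_mid [(array([ 0.5492, -0.0507,  0.09  ]), 0.83)]
bubble []
t 31.5 p [ 0.5327 -0.1781  0.0731] w 0.0155 F [-4.  -2.6 12.3] q [-5.330e-01  2.970e-01  1.743e+00 -1.000e-03  1.100e+00  1.403e+00]
toolaxes cols
 [[ 0.001  0.934 -0.357]
 [-0.002 -0.357 -0.934]
 [-1.     0.002  0.001]]
```

```bash
python3 -c "
from station import *
print(hand_in())"
```

```text
the job is handed in; nothing more can be done
None
```

I put the level in the recess and let it go. Then I gripped the knob, pressed the foot onto the paver and turned it about 46° clockwise in all. I handed in at about 31.5 s with the knob still gripped and pressed.

**Last checks**
- **Knob:** steady, held at about 15.5 mm opening and pressed down with about 12.3 N. With 4 to 7 N lifting the shelf, that leaves roughly 5 to 8 N on the foot. The push force rose by about 1.6 N per mm after landing, so I take the foot as bearing on the paver.
- **Bubble before turning:** with the foot pressed, the bubble sat about 12 mm off centre towards the hinge, outside the ring.
- **Bubble at the end:** it looked inside the ring in both the scene and side views, about 1–3 mm from centre. This is only to about a pixel (roughly 3 mm), and the two views disagree slightly: +1 mm against −2.6 mm along the shelf.
- **Level:** it looked flat and fully home after release and in the last pictures.

**What failed or disagreed**
- **First grasp of the level:** the fingers closed above it without touching it. They really end about 3 cm short of the reported tool point, so I went lower on the second try.
- **Bubble readings:** the wrist camera could no longer see the bubble at the end, because the gripper's bar covered it. The network did not find the bubble in the final check. A refined bubble estimate from the scene camera was spoiled by the wood background, so I ignored it.
- **Sideways force:** about 5 N remained on the gripped knob at the end.

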